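# Swap the battery packs in the charger and set it

### The job

First turn the charging dock's dial to off, its pointer at the round white dot. With the dial off, pull out the charged pack that sits in the dock and lay it flat on the middle of the black rubber mat, and slide every empty pack lying on the shelf nose first into a slot of its own until it is fully home. Then turn the dial so that its pointer lines up with the long white line on the setting ring, and let go; leave the bottle, depth gauge and pry tool alone.

Things in the scene. Friction and masses are not known exactly. Their poses are not given: they have to be found in the camera images.
- dock: Low black and grey charging dock, fixed, 130 deep (x), 270 wide (y). Origin on the shelf under the middle of its front face; x points into its slots (away from the robot), y left along the front, z up. Three slots at y = -84, 0, +84, open to the front. Slot lips' top 33 high; a panel over the middle slot (x 28 to 94, top 39 high) carries ring and dial; behind the slots a housing 37 high. All mm.
- slot0 (a point): Mouth of the slot at dock y = -84 mm, middle of its floor edge, 6 mm above the shelf; axes as the dock's (x into the slot). Slot: 51 wide, 21 high, 86 deep to a rigid back stop, floor flat, mouth edges rounded 3 to 4 mm; its roof is two 6 mm lips with a 33 mm gap between them.
- slot1 (a point): The same for the middle slot (dock y = 0).
- slot2 (a point): The same for the slot at dock y = +84.
- dial (a joint): Black dial on the dock, vertical axis at dock x = 61, y = 0 mm: skirt 44 mm across, top 47 mm above the shelf; on it a bar grip 42 long, 14 wide, 26 high, white line on top towards the pointer end. Rad, 0 to 2.6 between stops; 0 = off: pointer along dock +y at the round white dot; grows clockwise from above (pi/2: pointer along dock +x). Light friction, 0.04 N m; stays where left.
- dial_grip (a point): On the dial's axis, 64 mm above the shelf, the height for the TCP to grip the bar. Turns with the dial: its y axis is the pointer's direction, its x axis the bar's narrow direction.
- dial_mark (a point): On the dial's pointer line extended to 31 mm from its axis, just above the panel; it turns with the dial.
- ring (a joint): Flat dark setting ring, 58 mm across, under the dial, with one long white line; preset and not to be touched (it cannot be felt). Its value in rad is the dial value at which the pointer lines up with its white line.
- ring_line (a point): Middle of the ring's white line, 31 mm from the dial's axis.
- pack0: Empty battery pack, 0.13 to 0.25 kg; may be absent. Grey slab 88 long, 48 wide, 18 thick, two brass strips near the nose; behind it a ribbed black tail block 37 long, 56 wide, 26 high; one flat underside. Origin: underside, middle of the shoulder between slab and tail; nose 88 along +x, tail end 37 along -x, z up (mm). Home, its origin is 2 mm short of the slot's mouth point and the tail is out.
- pack1: Another pack like pack0, same size and axes; may be absent.
- pack2: Another pack like pack0, same size and axes; may be absent.
- mat: Black ribbed rubber mat fixed flat on the shelf at the robot's right, 170 long (x), 120 wide (y), 4 thick. Origin under its centre (mm).
- full0: Charged pack that starts home in the slot at dock y = -84 mm, tail sticking out; same size, shape and axes as pack0. Exactly one of full0, full1, full2 is present.
- full0_mid (a point): Middle of the underside of full0, 25.5 mm from its origin towards the nose.
- full1: Charged pack that starts home in the slot at dock y = 0 mm, tail sticking out; same size, shape and axes as pack0. Exactly one of full0, full1, full2 is present.
- full1_mid (a point): Middle of the underside of full1, 25.5 mm from its origin towards the nose.
- full2: Charged pack that starts home in the slot at dock y = +84 mm, tail sticking out; same size, shape and axes as pack0. Exactly one of full0, full1, full2 is present.
- full2_mid (a point): Middle of the underside of full2, 25.5 mm from its origin towards the nose.
- bottle: Bystander: closed green glass bottle, 64 across, 190 tall, standing left of the dock. Origin about the middle of its underside (mm).
- depth_gauge: Bystander: silver T-shaped tyre depth gauge lying right of the dock, 120 long, 10 high. Origin about the middle of its underside (mm).
- pry_tool: Bystander: orange flat pry tool lying far out on the robot's left, 155 long, 7 high. Origin about the middle of its underside (mm).
There are look-alikes about, which are no part of the job. What is shaped like the pack1 but blue is not meant.

How it is judged:
On the way, in this order (a step that is already met when the one before it is completed fails the run):
1. the dial is turned to off (below 0.12 rad) while the charged pack is still in the dock and no other pack has entered it (value of joint dial below 0.12 rad and (x of pack0 in the frame of dock below -0.085 m or y of pack0 in the frame of dock above 0.14 m or y of pack0 in the frame of dock below -0.14 m) and (x of pack1 in the frame of dock below -0.085 m or y of pack1 in the frame of dock above 0.14 m or y of pack1 in the frame of dock below -0.14 m) and (x of pack2 in the frame of dock below -0.085 m or y of pack2 in the frame of dock above 0.14 m or y of pack2 in the frame of dock below -0.14 m) and x of each of full0, full1, full2 in the frame of dock above -0.06 m), for 0.2 s.
2. with the dial off, the charged pack lies flat on the rubber mat and every empty pack present is fully home in a slot (value of joint dial below 0.12 rad and x of full0_mid in the frame of mat between -0.065 and 0.065 m and y of full0_mid in the frame of mat between -0.045 and 0.045 m and z of full0_mid in the frame of mat between -0.002 and 0.011 m and angle between each of full0, full1, full2's own z axis and vertical below 0.1 rad and x of full1_mid in the frame of mat between -0.065 and 0.065 m and y of full1_mid in the frame of mat between -0.045 and 0.045 m and z of full1_mid in the frame of mat between -0.002 and 0.011 m and x of full2_mid in the frame of mat between -0.065 and 0.065 m and y of full2_mid in the frame of mat between -0.045 and 0.045 m and z of full2_mid in the frame of mat between -0.002 and 0.011 m and ((x of pack0 in the frame of slot0 above -0.007 m and y of pack0 in the frame of slot0 between -0.005 and 0.005 m and z of pack0 in the frame of slot0 between -0.004 and 0.006 m and angle between the x axis of pack0 and the x axis of slot0, either way round below 0.08 rad) or (x of pack0 in the frame of slot1 above -0.007 m and y of pack0 in the frame of slot1 between -0.005 and 0.005 m and z of pack0 in the frame of slot1 between -0.004 and 0.006 m and angle between the x axis of pack0 and the x axis of slot1, either way round below 0.08 rad) or (x of pack0 in the frame of slot2 above -0.007 m and y of pack0 in the frame of slot2 between -0.005 and 0.005 m and z of pack0 in the frame of slot2 between -0.004 and 0.006 m and angle between the x axis of pack0 and the x axis of slot2, either way round below 0.08 rad)) and angle between each of pack0, pack1, pack2's own z axis and vertical below 0.08 rad and ((x of pack1 in the frame of slot0 above -0.007 m and y of pack1 in the frame of slot0 between -0.005 and 0.005 m and z of pack1 in the frame of slot0 between -0.004 and 0.006 m and angle between the x axis of pack1 and the x axis of slot0, either way round below 0.08 rad) or (x of pack1 in the frame of slot1 above -0.007 m and y of pack1 in the frame of slot1 between -0.005 and 0.005 m and z of pack1 in the frame of slot1 between -0.004 and 0.006 m and angle between the x axis of pack1 and the x axis of slot1, either way round below 0.08 rad) or (x of pack1 in the frame of slot2 above -0.007 m and y of pack1 in the frame of slot2 between -0.005 and 0.005 m and z of pack1 in the frame of slot2 between -0.004 and 0.006 m and angle between the x axis of pack1 and the x axis of slot2, either way round below 0.08 rad)) and ((x of pack2 in the frame of slot0 above -0.007 m and y of pack2 in the frame of slot0 between -0.005 and 0.005 m and z of pack2 in the frame of slot0 between -0.004 and 0.006 m and angle between the x axis of pack2 and the x axis of slot0, either way round below 0.08 rad) or (x of pack2 in the frame of slot1 above -0.007 m and y of pack2 in the frame of slot1 between -0.005 and 0.005 m and z of pack2 in the frame of slot1 between -0.004 and 0.006 m and angle between the x axis of pack2 and the x axis of slot1, either way round below 0.08 rad) or (x of pack2 in the frame of slot2 above -0.007 m and y of pack2 in the frame of slot2 between -0.005 and 0.005 m and z of pack2 in the frame of slot2 between -0.004 and 0.006 m and angle between the x axis of pack2 and the x axis of slot2, either way round below 0.08 rad))), for 0.2 s.
3. the dial's pointer is turned to the ring's white line (horizontal distance between dial_mark and ring_line below 0.004 m), for 0.2 s.
At the end, for the whole second after the job is handed in: Charged pack flat on the mat, its middle within 65 mm along and 45 mm across of the mat centre; every empty pack present level in a slot, nose first, its shoulder within 7 mm of the mouth (5 mm of home); all at rest; dial pointer within 4 mm (0.13 rad) of the white line (((x of pack0 in the frame of slot0 above -0.007 m and y of pack0 in the frame of slot0 between -0.005 and 0.005 m and z of pack0 in the frame of slot0 between -0.004 and 0.006 m and angle between the x axis of pack0 and the x axis of slot0, either way round below 0.08 rad) or (x of pack0 in the frame of slot1 above -0.007 m and y of pack0 in the frame of slot1 between -0.005 and 0.005 m and z of pack0 in the frame of slot1 between -0.004 and 0.006 m and angle between the x axis of pack0 and the x axis of slot1, either way round below 0.08 rad) or (x of pack0 in the frame of slot2 above -0.007 m and y of pack0 in the frame of slot2 between -0.005 and 0.005 m and z of pack0 in the frame of slot2 between -0.004 and 0.006 m and angle between the x axis of pack0 and the x axis of slot2, either way round below 0.08 rad)) and angle between each of pack0, pack1, pack2's own z axis and vertical below 0.08 rad and ((x of pack1 in the frame of slot0 above -0.007 m and y of pack1 in the frame of slot0 between -0.005 and 0.005 m and z of pack1 in the frame of slot0 between -0.004 and 0.006 m and angle between the x axis of pack1 and the x axis of slot0, either way round below 0.08 rad) or (x of pack1 in the frame of slot1 above -0.007 m and y of pack1 in the frame of slot1 between -0.005 and 0.005 m and z of pack1 in the frame of slot1 between -0.004 and 0.006 m and angle between the x axis of pack1 and the x axis of slot1, either way round below 0.08 rad) or (x of pack1 in the frame of slot2 above -0.007 m and y of pack1 in the frame of slot2 between -0.005 and 0.005 m and z of pack1 in the frame of slot2 between -0.004 and 0.006 m and angle between the x axis of pack1 and the x axis of slot2, either way round below 0.08 rad)) and ((x of pack2 in the frame of slot0 above -0.007 m and y of pack2 in the frame of slot0 between -0.005 and 0.005 m and z of pack2 in the frame of slot0 between -0.004 and 0.006 m and angle between the x axis of pack2 and the x axis of slot0, either way round below 0.08 rad) or (x of pack2 in the frame of slot1 above -0.007 m and y of pack2 in the frame of slot1 between -0.005 and 0.005 m and z of pack2 in the frame of slot1 between -0.004 and 0.006 m and angle between the x axis of pack2 and the x axis of slot1, either way round below 0.08 rad) or (x of pack2 in the frame of slot2 above -0.007 m and y of pack2 in the frame of slot2 between -0.005 and 0.005 m and z of pack2 in the frame of slot2 between -0.004 and 0.006 m and angle between the x axis of pack2 and the x axis of slot2, either way round below 0.08 rad)) and x of full0_mid in the frame of mat between -0.065 and 0.065 m and y of full0_mid in the frame of mat between -0.045 and 0.045 m and z of full0_mid in the frame of mat between -0.002 and 0.011 m and angle between each of full0, full1, full2's own z axis and vertical below 0.1 rad and x of full1_mid in the frame of mat between -0.065 and 0.065 m and y of full1_mid in the frame of mat between -0.045 and 0.045 m and z of full1_mid in the frame of mat between -0.002 and 0.011 m and x of full2_mid in the frame of mat between -0.065 and 0.065 m and y of full2_mid in the frame of mat between -0.045 and 0.045 m and z of full2_mid in the frame of mat between -0.002 and 0.011 m and horizontal distance between dial_mark and ring_line below 0.004 m and linear speed of each of pack0, pack1, pack2, full0, full1, full2 below 0.02 m/s); the robot touches nothing.
It fails at once if a bystander is moved more than 3 cm or the bottle is tipped (distance of any of bottle, depth_gauge, pry_tool from where it was at the start of the episode above 0.03 m or angle between bottle's own z axis and vertical above 0.4 rad).
Of full0, full1, full2 only 1 to 1 are there at a start; the rules pass over those that are not, and their reading is None.
Of pack0, pack1, pack2 only 2 to 3 are there at a start; the rules pass over those that are not, and their reading is None.
At some moment in a run one of pack0, pack1, pack2 may be knocked a few centimetres aside while the robot is not near it.
Once in a run the grip may slacken for a moment while it holds something.
It also fails if it takes over 192 s, if anything falls off the work surface, if the arm or the gripper's body presses on something with over 40 N, if the wrist force passes 120 N, or if a joint passes its speed limit or range.

### The arm

A 7-joint arm with a two-finger parallel gripper is mounted at the origin on the work surface. World frame = base frame: x ahead of the robot, y to its left, z up, the work surface at z = 0. Lengths are in m, angles in rad, forces in N, time in s.
With the tool pointing down it reaches from about 0.35 to 0.9 m from the base axis. Payload 19.9 kg.
Tool frame: the origin (TCP) lies between the finger pads, 19 mm behind the fingertips; this is the grasp point; z points along the fingers, y is the line along which they close (so a half turn about z gives the same grasp; the last joint's range is limited). The gripper opens to 85 mm and grips with 20 to 120 N. Pads are 22 mm wide; open, the fingers measure 114 mm over their backs; the gripper's body (76 mm by 85 mm) begins 54 mm behind the grasp point. The pads swing forward as they close: fully open they stand 13 mm farther back than shut.
Start: joints at [-1.185, 0.417, -0.01, 1.614, 0.005, 1.111, -0.053], TCP at [0.259, 0.569, 0.25] pointing down, gripper open.
Joint ranges: [-2.81, 2.81], [-0.39, 2.02], [-1.27, 1.25], [0.06, 2.57], [-1.19, 4.33], [0.19, 2], [-2.82, 2.82]. Speed limits (rad/s): [1.89, 1.89, 2.39, 2.39, 3.01, 3.01, 3.01].

### API

Orientations are given as a rotation vector (axis times angle).
In Python, from station import env, get_image gives the robot as it stands.
- The arm moves only by the shell command python3 -m crank 'ROWS' [OPENING] [FORCE]. ROWS is JSON, a list of rows, each a list of 6 numbers: the shift along the world's x, y, z in m, then the turn, a rotation vector about the world's x, y, z in degrees. A call has 1 to 8 rows; each row shifts and turns the commanded pose from where the row before left it; what a row does not reach is not made up. A row lasts 1/12 s, in which the tool goes at most 41.7 mm and 7.16 degrees, less where a joint would pass 70% of its speed; a pose out of reach is approached as far as the arm can. A call is refused whole if a number of a shift passes 0.0417 or a number of a turn 7.16, either way. A call with a gripper value outside its range is refused whole. OPENING is the finger opening in m, from 0 to 0.0854, set as the call begins (- or left out, the last holds). The fingers move at their own pace and stop on an object; FORCE is the grip in N (left out, the last holds). Time passes only in rows, so rows that do not move let the fingers close. It gives the time, the measured TCP pose, the force, the opening and the grip force at its end, in the units of the state.
- env.get_obs(): the state, without advancing time (a new reading comes with each control period).
- get_image(name): name is "side" or "top"; returns a dict with "color" (384x512x3 uint8, blue, green, red), "fx", "fy", "cx", "cy" (pixels), "dist_coeffs" ([k1, k2, p1, p2, k3] as OpenCV has them; the pictures are not rectified), "R" (3x3) and "t" (3): a world point X has camera coordinates R X + t. Camera axes: x right, y down, z forward; pixel columns grow to the right and rows downward; lengths in m; the calibration is good to about 2 mm. A picture is of the moment at which its call begins. There is no depth.
- env.job_done(): hands the job in; it is judged then, once.
The state is a dict: "time_s": time; "joint_positions": joint angles; "dq": joint speeds; "effort": joint torques, N m; "tcp_pos": TCP position; "tcp_rot": TCP orientation; "force": force on the tool from outside, world axes, zero at the start; "ft_torque": the same for the moment, N m; "opening": finger opening in m; "grasp_force": force on a finger pad.
Only numpy, scipy, OpenCV 4.12 (cv2) and the standard library are available. Lean on these libraries where they do the work, as an engineer would, in place of code of your own. Each camera call takes 0.05 s, during which the arm holds its last target. There are 200 camera calls.

## Working session

There is one attempt and no reset: what is moved stays moved. The work goes in short steps, Python scripts to look and compute and a shell command to move; the robot and the scene stay as the last step left them, time stands still between calls to the robot, and variables do not carry over. Pictures are saved under pics/ and viewed, at most 14 in all, crops included, and the job is handed in when it is done.

```bash
ls; mkdir -p pics
cat > h.py <<'E'
import numpy as np, cv2
from station import env, get_image
def cam(n):
    return get_image(n)
def ray(c,px):
    K=np.array([[c['fx'],0,c['cx']],[0,c['fy'],c['cy']],[0,0,1]]);R=np.array(c['R']);t=np.array(c['t'])
    u=cv2.undistortPoints(np.array(px,float).reshape(-1,1,2),K,np.array(c['dist_coeffs'],float)).reshape(-1,2)
    d=np.c_[u,np.ones(len(u))]@R; return -R.T@t,d
def at(c,px,z):
    o,d=ray(c,px); return o+d*((z-o[2])/d[:,2])[:,None]
def tri(c1,p1,c2,p2):
    o1,d1=ray(c1,p1);o2,d2=ray(c2,p2);out=[]
    for a,b in zip(d1,d2):
        s=np.linalg.lstsq(np.c_[a,-b],o2-o1,rcond=None)[0]
        A=o1+a*s[0];B=o2+b*s[1];out.append(np.r_[(A+B)/2,np.linalg.norm(A-B)])
    return np.array(out)
def proj(c,X):
    K=np.array([[c['fx'],0,c['cx']],[0,c['fy'],c['cy']],[0,0,1]])
    return cv2.projectPoints(np.array(X,float).reshape(-1,1,3),cv2.Rodrigues(np.array(c['R']))[0],np.array(c['t'],float),K,np.array(c['dist_coeffs'],float))[0].reshape(-1,2)
def crop(c,x,y,w,h,s,name):
    cv2.imwrite(name,cv2.resize(c['color'][y:y+h,x:x+w],None,fx=s,fy=s,interpolation=cv2.INTER_CUBIC))
E
python3 - <<'E'
from h import *
import pickle
cs={n:cam(n) for n in('top','side')}
pickle.dump(cs,open('c0.pkl','wb'))
for n in cs:
    c=cs[n];cv2.imwrite(f'pics/{n}0.png',cv2.resize(c['color'],(800,600),interpolation=cv2.INTER_CUBIC));print(n,-np.array(c['R']).T@c['t'],np.array(c['R'])[2],c['fx'])
print(env.get_obs())
E
```

```text
pics
top [ 0.40877486 -0.00208903  1.07889968] [ 0.11520858  0.01210729 -0.99326754] 377.4033558553502
side [-0.04756334 -0.71076206  0.85185981] [ 0.47899619  0.58653132 -0.65310311] 440.42965868182546
{'time_s': 0.1, 'joint_positions': array([-1.18450225,  0.41790207, -0.01033665,  1.61411364,  0.00470981,
        1.11070935, -0.0530113 ]), 'dq': array([ 0.00013289, -0.00048291, -0.00139672, -0.00132622, -0.00076016,
        0.00115642, -0.00049116]), 'effort': array([ 3.69329955e-04, -8.65813494e+01,  6.79019708e-01, -4.35634696e+01,
        1.90602907e-02,  5.03187432e-03, -1.12598536e-04]), 'tcp_pos': array([0.25915901, 0.56841179, 0.24943043]), 'tcp_rot': array([-6.66783180e-01, -3.06985786e+00,  1.72394100e-03]), 'force': array([ 0.34149479, -0.52590468, -0.20899426]), 'ft_torque': array([-0.01624746, -0.01833537,  0.06149977]), 'grasp_force': 0.0, 'opening': 0.08518456239831343}
```

View pics/top0.png

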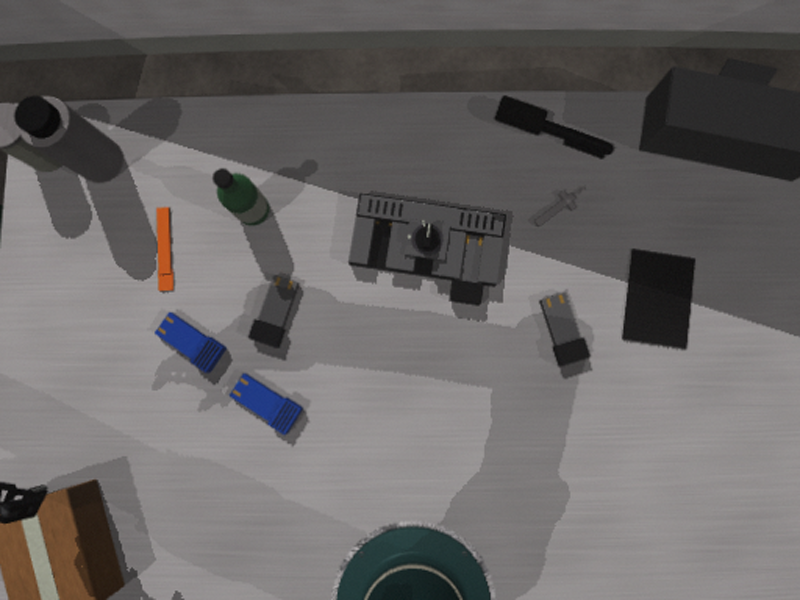

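View pics/side0.png

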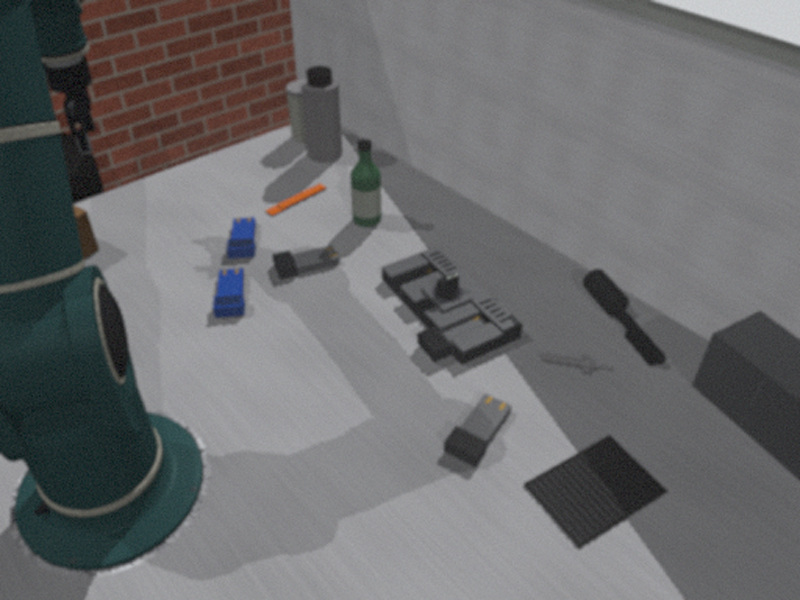

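Top view: there are two grey empty packs at (274,310) and (565,335). The two blue ones at (190,340) and (265,403) are look-alikes and not meant. The charged pack is in the right-hand slot at (472,270), the mat is at (658,298) and the dial at (427,240). Next I'll enlarge these to confirm and measure.

Run:
```python
from h import *
import pickle
cs=pickle.load(open('c0.pkl','rb'));t,s=cs['top'],cs['side']
crop(t,215,115,120,90,6.6,'pics/a.png')
def tile(c,x,y,w,h,W,H): return cv2.resize(c['color'][y:y+h,x:x+w],(W,H),interpolation=cv2.INTER_CUBIC)
a=np.hstack([tile(t,150,165,60,66,400,440),tile(t,335,178,60,66,400,440)]);cv2.imwrite('pics/b.png',a)
crop(s,240,150,100,85,7,'pics/c.png')
b=np.vstack([tile(s,165,150,60,36,480,288),tile(s,275,245,60,60,480,480)[:300]]);
cv2.imwrite('pics/d.png',np.hstack([tile(s,170,150,55,40,400,291),tile(s,280,248,55,52,400,378)[:291]]) )
```

```text
(no output)
```

View pics/a.png

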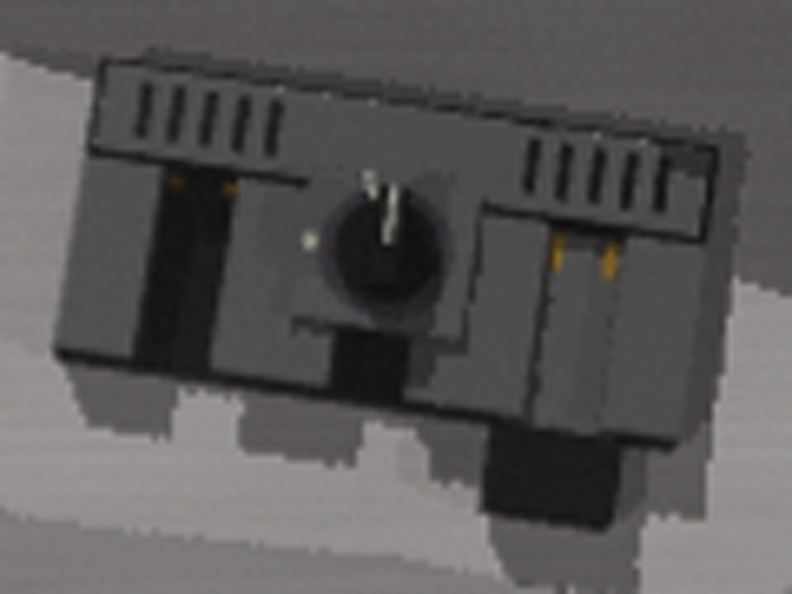

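View pics/b.png

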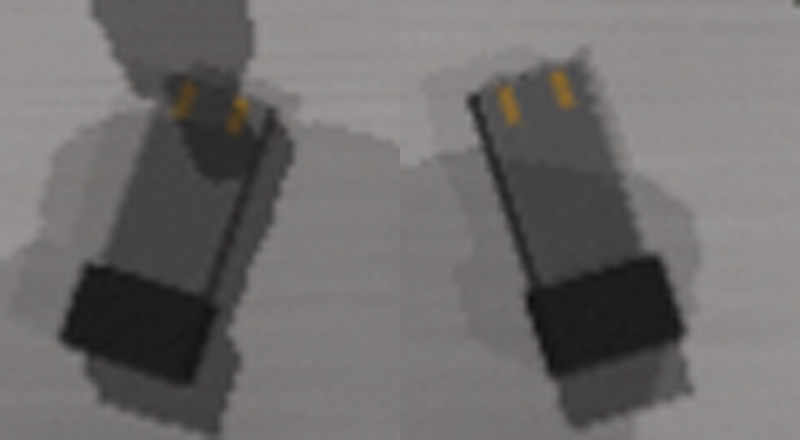

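View pics/c.png

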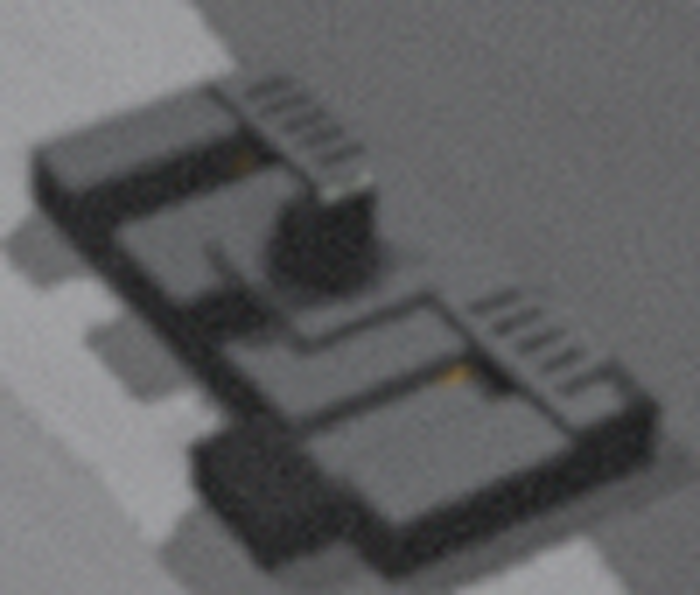

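View pics/d.png

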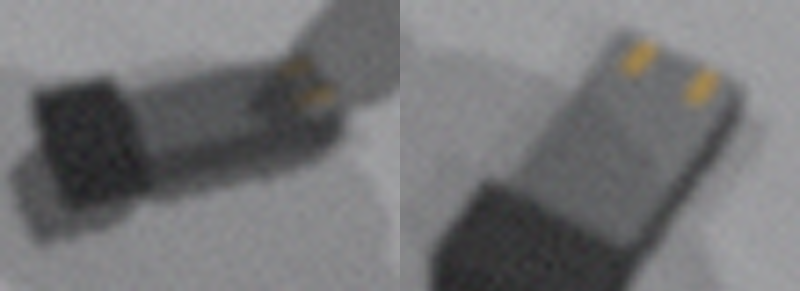

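Crop a shows the dock, with the round dot at (310,240), the ring line at (370,183) and the dial pointer at (392,190), close to the line. Crops b and d confirm both loose packs are grey with brass strips, so they are the empty ones. Now the measurements.

```bash
cat > m.py <<'E'
from h import *
import pickle
from scipy.optimize import least_squares
cs=pickle.load(open('c0.pkl','rb'));t,s=cs['top'],cs['side']
A=lambda p:np.array(p,float)/6.6+[215,115]-.5+.5/6.6
C=lambda p:np.array(p,float)/7+[240,150]-.5
def fit(c,px,loc,x0):
    loc=np.array(loc,float)
    def W(p): 
        k,q=np.cos(p[2]),np.sin(p[2]); return np.c_[p[0]+k*loc[:,0]-q*loc[:,1],p[1]+q*loc[:,0]+k*loc[:,1],loc[:,2]]
    r=least_squares(lambda p:(proj(c,W(p))-px).ravel(),x0); return r.x,np.abs(r.fun).max()
E
python3 - <<'E'
from m import *
np.set_printoptions(precision=4,suppress=True)
print('dock tri',tri(t,A([(62,350),(672,440),(718,145)]),s,C([(40,155),(395,527),(655,400)])))
px=A([(62,350),(672,440),(718,145),(105,62)])
d=fit(t,px,[(0,.135,.033),(0,-.135,.033),(.13,-.135,.037),(.13,.135,.037)],[.6,0,0]);print('dock',d)
print('dock side',fit(s,C([(40,155),(395,527),(655,400)]),[(0,.135,.033),(0,-.135,.033),(.13,-.135,.037)],[.6,0,-.1]))
p=d[0];k,q=np.cos(p[2]),np.sin(p[2]);ax=p[:2]+np.array([k*.061,q*.061]);print('dial axis',ax)
L=lambda w:np.array([[k,q],[-q,k]])@(w[:2]-ax)
for n,pt,z in(('dot',(310,240),.039),('line',(370,183),.041),('pt out',(393,187),.073),('pt in',(388,240),.073)):
    v=L(at(t,A([pt]),z)[0]);print(n,v,np.pi/2-np.arctan2(v[1],v[0])) 
print('dialgrip at side', C([(345,188)]), at(s,C([(345,188)]),.073), 'tri ptr tip',tri(t,A([(393,187)]),s,C([(368,182)])))
B=lambda p,o:np.array(p,float)/6.6667+o-.5
D=lambda p,o:np.array(p,float)/7.27+o-.5
tail=[(0,.028,.026),(0,-.028,.026),(-.037,-.028,.026),(-.037,.028,.026)]
for n,pp,o,br,sb,so,yaw in(('L',[(87,262),(217,305),(193,383),(62,340)],[150,165],[(186,102),(238,117)],[(296,68),(318,97)],[170,150],-.3),('R',[(128,290),(260,257),(285,335),(152,375)],[335,178],[(110,106),(163,90)],[(240,58),(302,88)],[280,248],.25)):
    b=tri(t,B(br,o),s,D(sb,so));print(n,fit(t,B(pp,o),tail,[.5,0,yaw]),'brass',b)
m=np.array([(631,249),(695,259),(686,349),(623,338)])/1.5625-.3;ms=np.array([(666,490),(580,547),(525,487),(609,436)])/1.5625-.3
print('mat',at(t,m,.004),at(t,m,.004).mean(0));
print(fit(t,A([(487,430),(622,440),(612,525),(484,512)]),tail,[.5,-.1,-.1]),'full')
E
```

```text
dock tri [[ 0.6079  0.1075  0.031   0.0021]
 [ 0.567  -0.1526  0.0291  0.0024]
 [ 0.6919 -0.1734  0.0349  0.0029]]
dock (array([ 0.5851, -0.0219, -0.1552]), np.float64(1.4360125855340016))
dock side (array([ 0.5855, -0.0225, -0.1671]), np.float64(1.521998800361132))
dial axis [ 0.6453 -0.0313]
dot [0.0016 0.0335] 0.047300288116974176
line [0.0294 0.0117] 1.1912790941903806
pt out [0.0209 0.0015] 1.4997384719849638
pt in [-0.0016  0.0003] -1.3583977947283121
dialgrip at side [[288.7857 176.3571]] [[ 0.6553 -0.0314  0.073 ]] tri ptr tip [[ 0.6666 -0.0332  0.0713  0.    ]]
L (array([ 0.4982,  0.2535, -0.3115]), np.float64(0.7515734059090562)) brass [[0.5756 0.2426 0.0188 0.0002]
 [0.5696 0.2196 0.019  0.002 ]]
R (array([ 0.461 , -0.2817,  0.2547]), np.float64(0.6489247294408642)) brass [[ 0.5317 -0.2504  0.019   0.0004]
 [ 0.5383 -0.2733  0.0187  0.0005]]
mat [[ 0.6329 -0.4118  0.004 ]
 [ 0.6133 -0.5324  0.004 ]
 [ 0.4457 -0.5046  0.004 ]
 [ 0.4673 -0.3882  0.004 ]] [ 0.5398 -0.4593  0.004 ]
(array([ 0.5695, -0.1022, -0.0972]), np.float64(0.34081759539543555)) full
```

```bash
python3 -m crank '[[0.0161,-0.025,0,0,0,-6.7],[0.0161,-0.025,0,0,0,-6.7],[0.0161,-0.025,0,0,0,-6.7],[0.0161,-0.025,0,0,0,-6.7],[0.0161,-0.025,0,0,0,-6.7],[0.0161,-0.025,0,0,0,-6.7],[0.0161,-0.025,0,0,0,-6.7],[0.0161,-0.025,0,0,0,-6.7]]' 0.05; python3 -m crank '[[0.0161,-0.025,0,0,0,-6.7],[0.0161,-0.025,0,0,0,-6.7],[0.0161,-0.025,0,0,0,-6.7],[0.0161,-0.025,0,0,0,-6.7],[0.0161,-0.025,0,0,0,-6.7],[0.0161,-0.025,0,0,0,-6.7],[0.0161,-0.025,0,0,0,-6.7],[0.0161,-0.025,0,0,0,-6.7]]'
cat >> h.py <<'E'
def st(x=None,y=None,z=None,a=None):
    from scipy.spatial.transform import Rotation as Ro
    o=env.get_obs();R=Ro.from_rotvec(o['tcp_rot']).as_matrix();p=o['tcp_pos'];g=np.degrees(np.arctan2(R[1,1],R[0,1]))
    print('t',round(o['time_s'],2),'p',p.round(4),'yang',g.round(2),'tilt',R[:2,2].round(3),'F',np.round(o['force'],1),'op',round(o['opening'],4),'gf',round(o['grasp_force'],1),'q7',round(o['joint_positions'][6],2))
    if x is not None: print('delta',(np.array([x,y,z])-p).round(4),'turn',round((a-g+180)%360-180,2) if a is not None else '')
E
python3 -c "
from h import *
st(.6456,-.0315,.25,-95)"
```

```text
time_s: 0.77
tcp_pos: [0.3885, 0.3672, 0.2498]
tcp_rot: [-1.986, -2.434, 0.001]
force: [0.7, -0.1, -0.2]
opening: 0.0498
grasp_force: 0.0
time_s: 1.43
tcp_pos: [0.5173, 0.1673, 0.2499]
tcp_rot: [-2.87, -1.277, 0.0]
force: [0.8, 0.5, 0.4]
opening: 0.05
grasp_force: 0.0
t 1.43 p [0.5173 0.1673 0.2499] yang -42.03 tilt [-0.  0.] F [0.8 0.5 0.4] op 0.05 gf 0.0 q7 -0.95
delta [ 1.283e-01 -1.988e-01  1.000e-04] turn -52.97
```

```bash
python3 -m crank '[[0.016,-0.0249,0,0,0,-6.6],[0.016,-0.0249,0,0,0,-6.6],[0.016,-0.0249,0,0,0,-6.6],[0.016,-0.0249,0,0,0,-6.6],[0.0161,-0.0249,0,0,0,-6.6],[0.016,-0.0248,0,0,0,-6.6],[0.016,-0.0248,0,0,0,-6.6],[0.016,-0.0248,0,0,0,-6.7]]' >/dev/null; python3 -m crank '[[0,0,-0.035,0,0,0],[0,0,-0.035,0,0,0],[0,0,-0.03,0,0,0],[0,0,-0.03,0,0,0],[0,0,-0.02,0,0,0],[0,0,-0.01,0,0,0],[0,0,0,0,0,0]]'
python3 - <<'E'
from h import *
st(.6456,-.0315,.068,-95)
c=cam('side');t=cam('top')
a=cv2.resize(c['color'][140:230,245:345],(400,360));b=cv2.resize(t['color'][115:205,225:325],(400,360));cv2.imwrite('pics/e.png',np.hstack([a,b]))
E
```

```text
time_s: 2.68
tcp_pos: [0.6439, -0.0302, 0.0879]
tcp_rot: [3.139, -0.126, -0.005]
force: [-0.3, 0.2, -0.8]
opening: 0.05
grasp_force: 0.0
t 2.68 p [ 0.6439 -0.0302  0.0879] yang -94.61 tilt [-0.003 -0.   ] F [-0.3  0.2 -0.8] op 0.05 gf 0.0 q7 -1.25
delta [ 0.0017 -0.0013 -0.0199] turn -0.39
```

View pics/e.png

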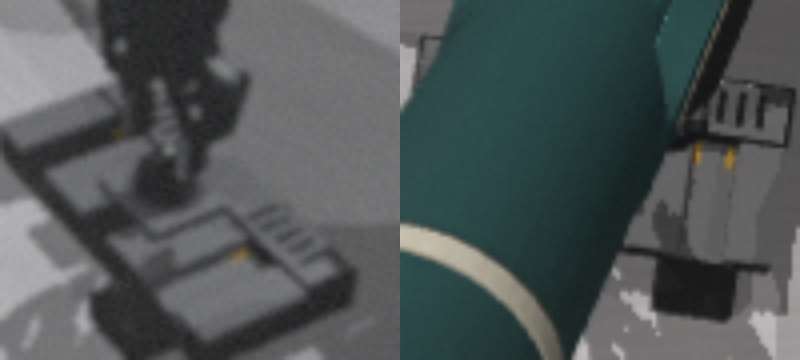

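Side view: the fingers straddle the dial bar at about (165,165). I'll lower and grip.

```bash
python3 -m crank '[[0.0017,-0.0013,-0.01,0,0,0],[0,0,-0.01,0,0,0],[0,0,0,0,0,0]]' 0.03; python3 -m crank '[[0,0,0,0,0,0],[0,0,0,0,0,0],[0,0,0,0,0,0],[0,0,0,0,0,0],[0,0,0,0,0,0]]' 0 20; python3 -c "
from h import *
st(.6456,-.0315,.068,-9)"
```

```text
time_s: 3.03
tcp_pos: [0.6462, -0.0313, 0.0686]
tcp_rot: [-3.139, 0.126, 0.002]
force: [-0.3, 0.0, -1.5]
opening: 0.03
grasp_force: 0.0
time_s: 3.45
tcp_pos: [0.6464, -0.0309, 0.07]
tcp_rot: [-3.138, 0.126, 0.001]
force: [-2.5, 4.6, -1.6]
opening: 0.0136
grasp_force: 23.5
t 3.45 p [ 0.6464 -0.0309  0.07  ] yang -94.59 tilt [-0.001  0.001] F [-2.5  4.6 -1.6] op 0.0136 gf 23.5 q7 -1.24
delta [-0.0008 -0.0006 -0.002 ] turn 85.59
```

```bash
python3 -m crank '[[0,0,0,0,0,7],[0,0,0,0,0,7],[0,0,0,0,0,7],[0,0,0,0,0,7],[0,0,0,0,0,7],[0,0,0,0,0,7],[0,0,0,0,0,7],[0,0,0,0,0,7]]'; python3 -m crank '[[0,0,0,0,0,7],[0,0,0,0,0,7],[0,0,0,0,0,7],[0,0,0,0,0,7],[0,0,0,0,0,0],[0,0,0,0,0,0]]' ; python3 -c "
from h import *
st(.6456,-.0315,.068,-9);print(env.get_obs()['ft_torque'])"
```

```text
time_s: 4.12
tcp_pos: [0.6466, -0.031, 0.0701]
tcp_rot: [-2.826, -1.371, -0.0]
force: [-1.9, 3.7, -4.0]
opening: 0.0135
grasp_force: 23.1
time_s: 4.62
tcp_pos: [0.6467, -0.0311, 0.07]
tcp_rot: [-2.417, -2.006, -0.001]
force: [-1.0, 4.6, -3.2]
opening: 0.0132
grasp_force: 23.1
t 4.62 p [ 0.6467 -0.0311  0.07  ] yang -10.63 tilt [-0.     0.001] F [-1.   4.6 -3.2] op 0.0132 gf 23.1 q7 -0.02
delta [-0.0011 -0.0004 -0.002 ] turn 1.63
[1.12807341 0.0158215  0.0633818 ]
```

```bash
python3 -m crank '[[0,0,0,0,0,2],[0,0,0,0,0,2],[0,0,0,0,0,1],[0,0,0,0,0,0],[0,0,0,0,0,0]]' ; python3 -c "
from h import *
st(.6456,-.0315,.068,-9);print(env.get_obs()['ft_torque'])"
```

```text
time_s: 5.03
tcp_pos: [0.6467, -0.031, 0.0701]
tcp_rot: [-2.33, -2.107, -0.001]
force: [-0.4, 6.1, -2.5]
opening: 0.0136
grasp_force: 37.0
t 5.03 p [ 0.6467 -0.031   0.0701] yang -5.75 tilt [-0.     0.001] F [-0.4  6.1 -2.5] op 0.0136 gf 37.0 q7 0.05
delta [-0.0011 -0.0005 -0.0021] turn -3.25
[ 1.26302733  0.12997833 -0.94710638]
```

```bash
python3 -m crank '[[0,0,0,0,0,0],[0,0,0,0,0,0],[0,0,0,0,0,0],[0,0,0.03,0,0,0],[0,0,0.04,0,0,0],[0,0,0.04,0,0,0]]' 0.04 >/dev/null;  python3 -m crank '[[-0.0069,-0.005,0,0,0,-6.7],[-0.0069,-0.005,0,0,0,-6.7],[-0.0069,-0.005,0,0,0,-6.7],[-0.0069,-0.005,0,0,0,-6.7],[-0.0069,-0.005,0,0,0,-6.7],[-0.0069,-0.005,0,0,0,-6.7],[-0.0069,-0.005,0,0,0,-6.7],[-0.0069,-0.005,0,0,0,-6.7]]' 0.085 >/dev/null; python3 -m crank '[[-0.0069,-0.005,0,0,0,-6.7],[-0.0069,-0.005,0,0,0,-6.7],[-0.0069,-0.005,0,0,0,-6.7],[-0.0069,-0.005,0,0,0,-6.7],[-0.0069,-0.005,0,0,0,-6.7],[-0.0069,-0.005,0,0,0,-6.7],[0,0,0,0,0,0]]' ; python3 -c "
from h import *
st(.5504,-.1016,.026,-99)"
```

```text
time_s: 6.78
tcp_pos: [0.5492, -0.1027, 0.1802]
tcp_rot: [3.13, -0.27, -0.0]
force: [0.1, -0.5, 0.5]
opening: 0.0851
grasp_force: 0.0
t 6.78 p [ 0.5492 -0.1027  0.1802] yang -99.87 tilt [-0. -0.] F [ 0.1 -0.5  0.5] op 0.0851 gf 0.0 q7 -1.31
delta [ 0.0012  0.0011 -0.1542] turn 0.87
```

```bash
python3 -m crank '[[0.0012,0.0011,-0.04,0,0,0.9],[0,0,-0.04,0,0,0],[0,0,-0.04,0,0,0],[0,0,-0.02,0,0,0],[0,0,-0.01,0,0,0],[0,0,-0.004,0,0,0],[0,0,0,0,0,0]]'; python3 -c "
from h import *
st(.5504,-.1016,.026,-99)
c=cam('side');t=cam('top')
a=cv2.resize(c['color'][140:240,245:345],(500,500));b=cv2.resize(t['color'][115:215,275:335],(300,500));cv2.imwrite('pics/f.png',np.hstack([a,b]))"
```

```text
time_s: 7.37
tcp_pos: [0.5517, -0.1006, 0.0262]
tcp_rot: [-3.133, 0.231, -0.0]
force: [0.3, 0.0, 0.1]
opening: 0.085
grasp_force: 0.0
t 7.37 p [ 0.5517 -0.1006  0.0262] yang -98.42 tilt [0. 0.] F [0.3 0.  0.1] op 0.085 gf 0.0 q7 -1.15
delta [-0.0013 -0.001  -0.0002] turn -0.58
```

View pics/f.png

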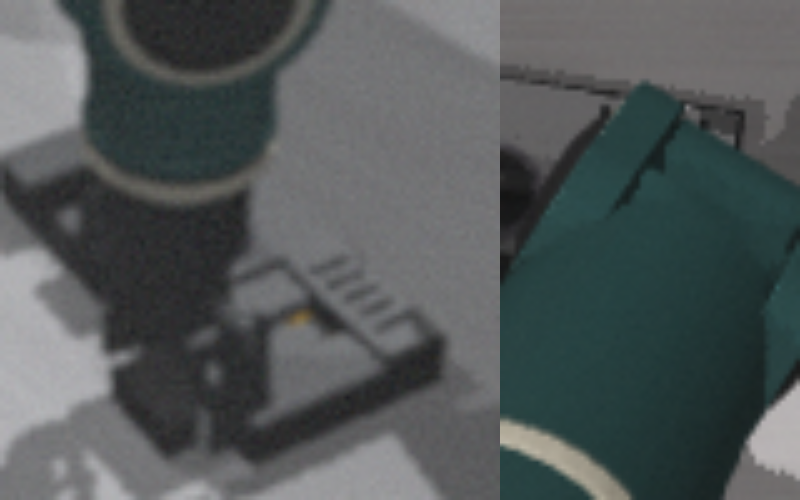

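The fingers straddle the tail of the charged pack, with its brass strip visible at (298,317). Closing.

```bash
python3 -m crank '[[0,0,0,0,0,0],[0,0,0,0,0,0],[0,0,0,0,0,0],[0,0,0,0,0,0],[0,0,0,0,0,0]]' 0.04 60; python3 -c "
from h import *
st(.5504,-.1016,.026,-99)"
```

```text
time_s: 7.88
tcp_pos: [0.5518, -0.1004, 0.0271]
tcp_rot: [-3.132, 0.233, -0.002]
force: [-4.2, 2.2, 14.5]
opening: 0.0548
grasp_force: 60.9
t 7.88 p [ 0.5518 -0.1004  0.0271] yang -98.5 tilt [0.001 0.   ] F [-4.2  2.2 14.5] op 0.0548 gf 60.9 q7 -1.15
delta [-0.0014 -0.0012 -0.0011] turn -0.5
```

```bash
python3 -m crank '[[-0.0049,0.0008,0,0,0,0],[-0.0099,0.0016,0,0,0,0],[-0.0198,0.0031,0,0,0,0],[-0.0198,0.0031,0,0,0,0],[-0.0198,0.0031,0,0,0,0],[-0.0198,0.0031,0,0,0,0],[-0.0099,0.0016,0,0,0,0],[0,0,0,0,0,0]]'; python3 -c "
from h import *
st(.5504,-.1016,.026,-99)"
```

```text
time_s: 8.55
tcp_pos: [0.4458, -0.0836, 0.0262]
tcp_rot: [-3.132, 0.233, 0.002]
force: [0.2, -0.1, -2.4]
opening: 0.0545
grasp_force: 63.8
t 8.55 p [ 0.4458 -0.0836  0.0262] yang -98.52 tilt [-0.001  0.001] F [ 0.2 -0.1 -2.4] op 0.0545 gf 63.8 q7 -1.11
delta [ 0.1046 -0.018  -0.0002] turn -0.48
```

```bash
python3 -m crank '[[0,0,0.02,0,0,0],[0,0,0.035,0,0,0],[0,0,0.035,0,0,0],[0.0049,-0.02,0,0,0,0],[0.0049,-0.035,0,0,0,0],[0.0049,-0.035,0,0,0,0],[0.0049,-0.035,0,0,0,0],[0.0049,-0.035,0,0,0,0]]' >/dev/null; python3 -m crank '[[0.0049,-0.035,0,0,0,0],[0.0049,-0.035,0,0,0,0],[0.0049,-0.035,0,0,0,0],[0.0049,-0.035,0,0,0,0],[0.0049,-0.035,0,0,0,0],[0.0049,-0.033,0,0,0,0],[0,0,0,0,0,0]]'; python3 -c "
from h import *
st(.495,-.452,.0255,-99)"
```

```text
time_s: 9.8
tcp_pos: [0.5003, -0.4589, 0.1163]
tcp_rot: [3.128, -0.239, -0.0]
force: [-0.4, -0.6, -2.7]
opening: 0.0553
grasp_force: 64.9
t 9.8 p [ 0.5003 -0.4589  0.1163] yang -98.76 tilt [-0.    -0.004] F [-0.4 -0.6 -2.7] op 0.0553 gf 64.9 q7 -0.67
delta [-0.0053  0.0069 -0.0908] turn -0.24
```

```bash
python3 -m crank '[[-0.0053,0.0069,-0.03,0,0,0],[0,0,-0.03,0,0,0],[0,0,-0.015,0,0,0],[0,0,-0.008,0,0,0],[0,0,-0.004,0,0,0],[0,0,-0.002,0,0,0],[0,0,0,0,0,0]]'; python3 -c "
from h import *
st(.495,-.452,.0242,-99)
t=cam('side')
crop(t,290,230,150,120,5,'pics/g.png')"
```

```text
time_s: 10.38
tcp_pos: [0.4965, -0.4456, 0.0278]
tcp_rot: [3.132, -0.233, 0.001]
force: [-0.3, -0.1, -2.0]
opening: 0.055
grasp_force: 64.8
t 10.38 p [ 0.4965 -0.4456  0.0278] yang -98.5 tilt [ 0.001 -0.001] F [-0.3 -0.1 -2. ] op 0.055 gf 64.8 q7 -0.62
delta [-0.0015 -0.0064 -0.0036] turn -0.5
```

View pics/g.png

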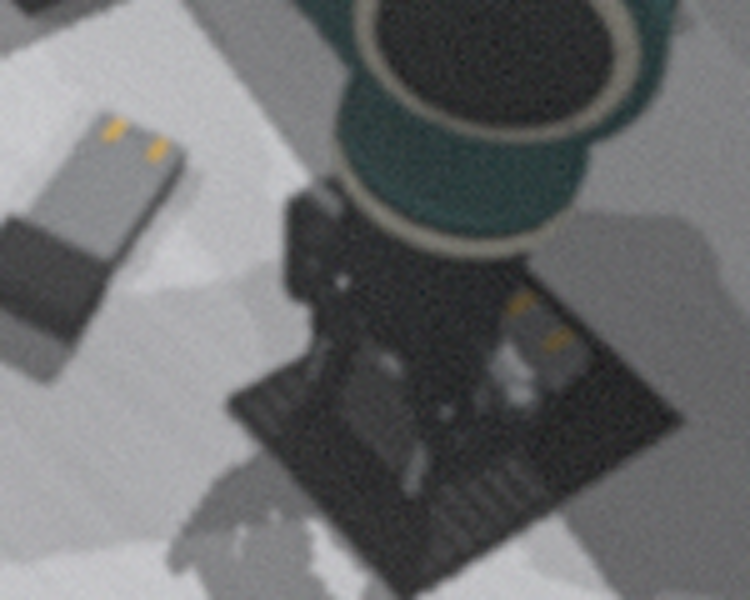

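The pack is over the mat, with its strips at (540,320) and the mat's corners at (230,405), (685,420) and (400,600). I'll lower it the last few mm.

```bash
python3 -m crank '[[-0.0015,-0.006,-0.002,0,0,0],[0,0,-0.002,0,0,0],[0,0,0,0,0,0]]'; python3 -c "
from h import *
st(.495,-.452,.0242,-99)"
```

```text
time_s: 10.68
tcp_pos: [0.4949, -0.4525, 0.0254]
tcp_rot: [3.132, -0.234, 0.003]
force: [-6.7, 6.2, 25.4]
opening: 0.0546
grasp_force: 68.1
t 10.68 p [ 0.4949 -0.4525  0.0254] yang -98.53 tilt [ 0.002 -0.001] F [-6.7  6.2 25.4] op 0.0546 gf 68.1 q7 -0.61
delta [ 0.0001  0.0005 -0.0012] turn -0.47
```

```bash
python3 -m crank '[[0,0,0.001,0,0,0],[0,0,0,0,0,0],[0,0,0,0,0,0],[0,0,0,0,0,0],[0,0,0.02,0,0,0],[0,0,0.04,0,0,0],[0,0,0.04,0,0,0],[0,0,0.03,0,0,0]]' 0.085;  python3 -m crank '[[-0.009,0.028,0,0,0,4],[-0.009,0.028,0,0,0,4],[-0.009,0.028,0,0,0,4],[-0.009,0.028,0,0,0,4],[-0.009,0.028,0,0,0,4],[-0.008,0.026,0,0,0,3.4],[0,0,0,0,0,0]]'; python3 -c "
from h import *
st(.4417,-.2869,.022,-75.1)
import pickle
c=cam('side');t=cam('top');pickle.dump((c,t),open('c1.pkl','wb'))
a=cv2.resize(c['color'][215:335,260:430],(425,300));b=cv2.resize(c['color'][130:250,165:335],(425,300));d=cv2.resize(t['color'][120:240,140:300],(400,300));e=cv2.resize(t['color'][120:240,320:460],(350,300));cv2.imwrite('pics/h.png',np.hstack([np.vstack([a,b])[:,:400],np.vstack([d,np.pad(e,((0,0),(0,50),(0,0)))])]))"
```

```text
time_s: 11.35
tcp_pos: [0.4945, -0.4518, 0.1569]
tcp_rot: [3.132, -0.234, 0.002]
force: [0.4, 0.7, 0.7]
opening: 0.0851
grasp_force: 0.0
time_s: 11.93
tcp_pos: [0.4406, -0.2807, 0.1537]
tcp_rot: [-3.111, -0.418, 0.0]
force: [1.4, -0.1, -0.3]
opening: 0.0848
grasp_force: 0.0
t 11.93 p [ 0.4406 -0.2807  0.1537] yang -74.69 tilt [-0.001  0.003] F [ 1.4 -0.1 -0.3] op 0.0848 gf 0.0 q7 -0.52
delta [ 0.0011 -0.0062 -0.1317] turn -0.41
```

View pics/h.png

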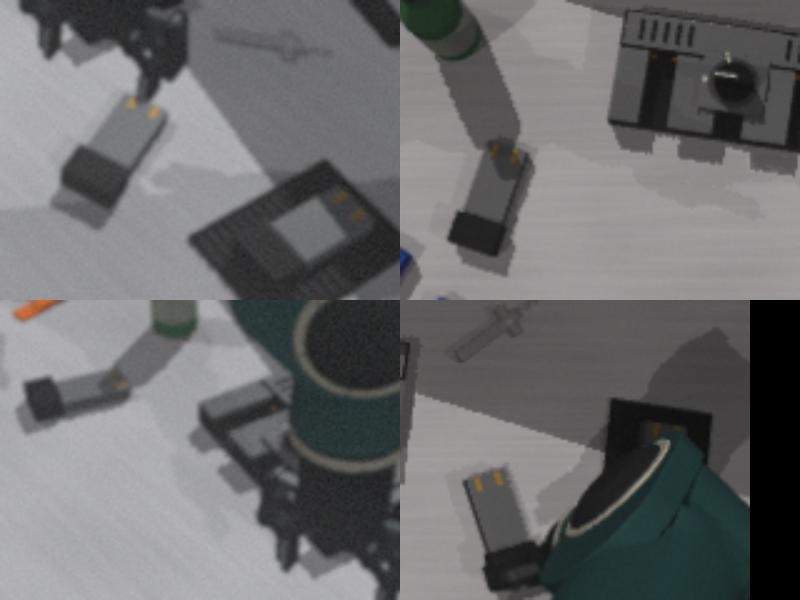

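The pointer is now at the dot, the charged pack lies on the mat, and neither empty pack has moved. The right pack's strips are at top pixel (351,193), as before.

```bash
python3 -m crank '[[0.0006,-0.003,-0.04,0,0,-0.4],[0.0005,-0.003,-0.04,0,0,0],[0,0,-0.028,0,0,0],[0,0,-0.014,0,0,0],[0,0,-0.007,0,0,0],[0,0,0,0,0,0]]';  python3 -m crank '[[0,0,0,0,0,0],[0,0,0,0,0,0],[0,0,0,0,0,0],[0,0,0,0,0,0],[0,0,0,0,0,0],[0,0,0,0,0,0]]' 0.04 60 ; python3 -c "
from h import *
st(.4417,-.2869,.022,-75.1)"
```

```text
time_s: 12.53
tcp_pos: [0.4419, -0.2919, 0.0237]
tcp_rot: [-3.116, -0.394, 0.003]
force: [-0.5, -0.1, 1.0]
opening: 0.0846
grasp_force: 0.0
time_s: 13.03
tcp_pos: [0.4434, -0.2917, 0.0267]
tcp_rot: [3.115, 0.396, 0.003]
force: [-3.7, 1.4, 14.5]
opening: 0.0548
grasp_force: 60.1
t 13.03 p [ 0.4434 -0.2917  0.0267] yang -75.5 tilt [ 0.002 -0.001] F [-3.7  1.4 14.5] op 0.0548 gf 60.1 q7 -0.39
delta [-0.0017  0.0048 -0.0047] turn 0.4
```

```bash
python3 -m crank '[[0,0,0.01,0,0,0],[0,0,0.03,0,0,0],[0,0,0.03,0,0,0],[0,0.026,0,0,0,-3],[0,0.03,0,0,0,-3],[0,0.03,0,0,0,-3],[0,0.03,0,0,0,-3],[0,0.03,0,0,0,-3]]' - 80; python3 -m crank '[[0,0.02,0,0,0,-3],[0,0.02,0,0,0,-3],[0,0.015,0,0,0,-2.3],[0,0.005,0,0,0,0],[0,0,0,0,0,0]]'; python3 -c "
from h import *
st(.4432,-.0831,.0342,-98.8)"
```

```text
time_s: 13.7
tcp_pos: [0.4427, -0.1437, 0.096]
tcp_rot: [-3.141, 0.019, -0.002]
force: [0.8, -0.7, -1.3]
opening: 0.0542
grasp_force: 84.6
time_s: 14.12
tcp_pos: [0.443, -0.0839, 0.0956]
tcp_rot: [-3.132, 0.236, -0.001]
force: [0.3, 0.4, -2.0]
opening: 0.0539
grasp_force: 84.5
t 14.12 p [ 0.443  -0.0839  0.0956] yang -98.62 tilt [0.001 0.001] F [ 0.3  0.4 -2. ] op 0.0539 gf 84.5 q7 -1.22
delta [ 0.0002  0.0008 -0.0614] turn -0.18
```

```bash
python3 -m crank '[[0.0002,0.0008,-0.03,0,0,-0.2],[0,0,-0.018,0,0,0],[0,0,-0.009,0,0,0],[0,0,-0.004,0,0,0],[0,0,0,0,0,0]]'; python3 -c "
from h import *
st(.4432,-.0831,.0342,-98.8)
c=cam('side');t=cam('top')
a=cv2.resize(c['color'][150:250,225:345],(480,400));b=cv2.resize(t['color'][115:215,255:335],(320,400));cv2.imwrite('pics/i.png',np.hstack([a,b]))"
```

```text
time_s: 14.53
tcp_pos: [0.4426, -0.0852, 0.0339]
tcp_rot: [3.132, -0.248, -0.001]
force: [-0.4, 0.3, -1.2]
opening: 0.0541
grasp_force: 84.5
t 14.53 p [ 0.4426 -0.0852  0.0339] yang -99.05 tilt [-0.001 -0.   ] F [-0.4  0.3 -1.2] op 0.0541 gf 84.5 q7 -1.11
delta [0.0006 0.0021 0.0003] turn 0.25
```

View pics/i.png

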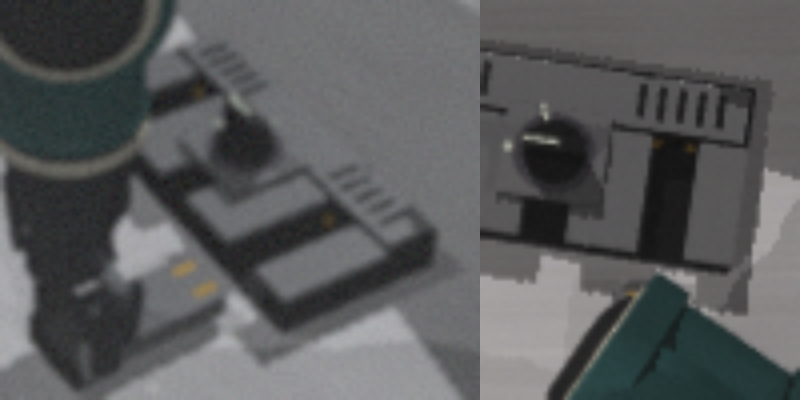

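The strips at (183,268) and (205,290) sit in front of the slot 0 mouth, and the pack is level. I'll correct the 2 mm offset and advance gently.

```bash
python3 -m crank '[[0.0006,0.0021,0.0003,0,0,0.2],[0,0,0,0,0,0],[0.0099,-0.0016,0,0,0,0],[0.0099,-0.0016,0,0,0,0],[0.0079,-0.0012,0,0,0,0],[0,0,0,0,0,0]]'; python3 -c "
from h import *
st(.5509,-.1002,.0342,-98.8)"
```

```text
time_s: 15.13
tcp_pos: [0.4688, -0.0863, 0.0332]
tcp_rot: [-3.131, 0.24, 0.012]
force: [-17.0, 2.8, 2.0]
opening: 0.0543
grasp_force: 86.1
t 15.13 p [ 0.4688 -0.0863  0.0332] yang -98.76 tilt [-0.008  0.002] F [-17.    2.8   2. ] op 0.0543 gf 86.1 q7 -1.12
delta [ 0.0821 -0.0139  0.001 ] turn -0.04
```

```bash
python3 -m crank '[[0,0,0,0,0,0]]'; python3 -c "
from h import *
st();print(env.get_obs()['ft_torque'])
c=cam('side')
crop(c,235,180,75,60,10,'pics/j.png')"
```

```text
time_s: 15.22
tcp_pos: [0.4688, -0.0863, 0.0332]
tcp_rot: [-3.131, 0.24, 0.01]
force: [-15.8, 3.1, 2.6]
opening: 0.0542
grasp_force: 85.9
t 15.22 p [ 0.4688 -0.0863  0.0332] yang -98.78 tilt [-0.006  0.001] F [-15.8   3.1   2.6] op 0.0542 gf 85.9 q7 -1.12
[0.65078408 3.45449577 0.48728076]
```

View pics/j.png

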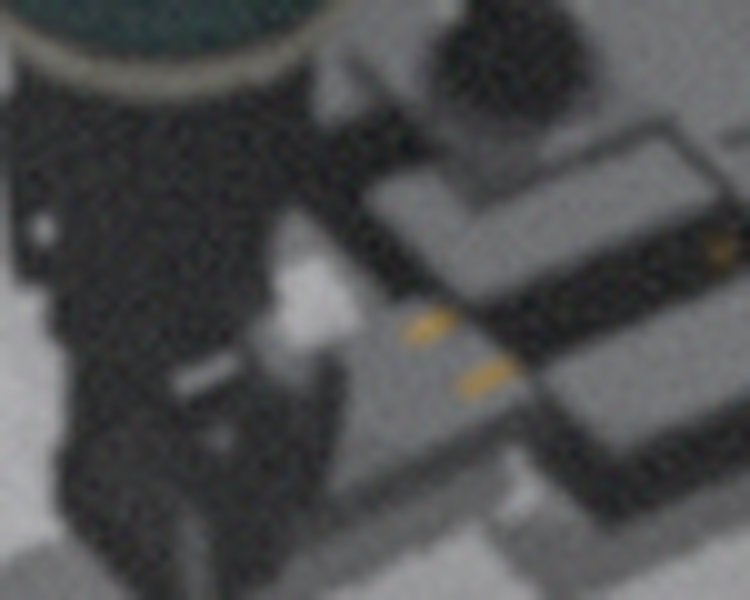

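```bash
python3 -c "
from h import *
c=cam('side')
P=lambda p:np.array(p,float)/10+[235,180]-.45
def D(w):
    d=w[:,:2]-[.5853,-.0221];k,q=np.cos(-.158),np.sin(-.158);return (d@np.array([[k,-q],[q,k]])).round(4)
print('strips',D(at(c,P([(428,327),(487,377)]),.025)))
print('lips gap edges',D(at(c,P([(480,305),(540,284),(740,215),(540,370),(750,285)]),.033)))
print('FR corner',D(at(c,P([(610,495)]),.033)))
print('tcp',D(np.array([[.4688,-.0863],[.5518,-.1004]])))
"
```

```text
strips [[-0.0091 -0.0629]
 [-0.0064 -0.0876]]
lips gap edges [[ 0.0029 -0.07  ]
 [ 0.0216 -0.0715]
 [ 0.0852 -0.0772]
 [ 0.0023 -0.0994]
 [ 0.0704 -0.1017]]
FR corner [[-0.0087 -0.1475]]
tcp [[-0.1049 -0.0817]
 [-0.0208 -0.0826]]
```

```bash
python3 -c "
from h import *
import pickle
c,t=pickle.load(open('c1.pkl','rb'))
def D(w):
    d=w[:,:2]-[.5853,-.0221];k,q=np.cos(-.158),np.sin(-.158);return (d@np.array([[k,-q],[q,k]])).round(4)
P=lambda p:np.array(p,float)/4+[225,150]-.4
print('strips i',D(at(c,P([(183,268),(205,290)]),.025)),'tcp',D(np.array([[.4426,-.0852]])))
I=c['color']
s=get_image('side');
for nm,im,cc in(('now',s['color'],s),('c1',I,c)):
    h=cv2.cvtColor(im,cv2.COLOR_BGR2HSV);m=cv2.inRange(h,(12,110,90),(32,255,255))
    n,_,stt,cen=cv2.connectedComponentsWithStats(m)
    for q,ce in zip(stt[1:],cen[1:]):
        if q[4]>=3 and q[0]>220: print(nm,q[4],ce.round(1),D(at(cc,[ce],.025)))
"
```

```text
strips i [[-0.0347 -0.0674]
 [-0.0337 -0.0928]] tcp [[-0.131  -0.0848]]
now 3 [403.  300.3] [[ 0.0734 -0.4524]]
c1 4 [321.  259.5] [[-0.0108 -0.259 ]]
```

```bash
python3 -m crank '[[-0.0099,0.0016,0,0,0,0],[-0.0148,0.0024,0,0,0,0],[-0.0099,0.0016,0,0,0,0],[0,0,0,0,0,0]]'
cat >> h.py <<'E'
def D(w):
    d=np.atleast_2d(w)[:,:2]-[.5853,-.0221];k,q=np.cos(-.158),np.sin(-.158);return (d@np.array([[k,-q],[q,k]])).round(4)
def brass(c,z,x0=0,x1=512,y0=0,y1=384,th=30):
    im=cv2.GaussianBlur(c['color'].astype(np.float32),(0,0),.7);e=(im[...,2]+im[...,1])/2-im[...,0]-2*np.maximum(0,im[...,2]-im[...,1]-40)
    m=np.zeros(e.shape,np.uint8);m[y0:y1,x0:x1]=(e>th)[y0:y1,x0:x1]
    n,l,s,cen=cv2.connectedComponentsWithStats(m);out=[]
    for i in range(1,n):
        if s[i][4]<3: continue
        yy,xx=np.nonzero(l==i);w=e[yy,xx];ce=np.array([(xx*w).sum(),(yy*w).sum()])/w.sum()
        W=at(c,[ce],z)[0];out.append((ce,W));print(s[i][4],ce.round(1),'world',W[:2].round(4),'dock',D(W)[0])
    return out
E
python3 -c "
from h import *
import pickle
st()
c0,t0=pickle.load(open('c1.pkl','rb'))
print('c1 side');brass(c0,.0185)
print('c1 top');brass(t0,.0185)
print('now');brass(get_image('side'),.025)
"
```

```text
time_s: 15.7
tcp_pos: [0.4351, -0.0809, 0.0342]
tcp_rot: [-3.132, 0.242, 0.001]
force: [-0.1, -0.2, -2.0]
opening: 0.0541
grasp_force: 84.5
t 15.7 p [ 0.4351 -0.0809  0.0342] yang -98.83 tilt [-0.001  0.   ] F [-0.1 -0.2 -2. ] op 0.0541 gf 84.5 q7 -1.11
c1 side
3 [105.7   9.7] world [0.9775 1.8531] dock [0.0923 1.9136]
18 [114.2  17.8] world [0.9497 1.6834] dock [0.0916 1.7416]
6 [109.5  21.5] world [0.9033 1.6463] dock [0.0515 1.6977]
3 [100.7  31.7] world [0.7991 1.5352] dock [-0.0339  1.5716]
12 [ 3.1 35.7] world [0.3851 1.8743] dock [-0.4961  1.8412]
16 [137.4  34.9] world [0.9205 1.3567] dock [0.1141 1.4144]
15 [131.3  36.8] world [0.8846 1.3543] dock [0.079  1.4064]
5 [126.2  38.2] world [0.8561 1.3556] dock [0.0507 1.4031]
12 [96.7 59.1] world [0.6331 1.2184] dock [-0.148   1.2326]
3 [101.3  58.7] world [0.6512 1.2078] dock [-0.1284  1.2249]
6 [149.8  63.8] world [0.7912 1.0022] dock [0.0422 1.0439]
3 [107.7  64.7] world [0.6441 1.1258] dock [-0.1225  1.1428]
3 [104.7  66.7] world [0.6246 1.1156] dock [-0.1402  1.1297]
4 [115.5  66.5] world [0.662  1.0832] dock [-0.0982  1.103
[... 1747 characters left out ...]
0.8961] dock [-0.0224  0.9262]
3 [ 2.3 78.3] world [0.2288 1.3127] dock [-0.5621  1.262 ]
3 [92. 92.] world [0.4753 0.9141] dock [-0.2559  0.9072]
9 [97.3 93.4] world [0.4865 0.8878] dock [-0.2408  0.883 ]
4 [105.5  97.5] world [0.4966 0.834 ] dock [-0.2223  0.8314]
3 [101.   99.3] world [0.4765 0.8322] dock [-0.2418  0.8266]
5 [ 93.2 105.6] world [0.4321 0.8066] dock [-0.2817  0.7943]
3 [194.6 126. ] world [0.6433 0.4284] dock [-0.0136  0.454 ]
27 [  0.8 140.8] world [0.0798 0.7996] dock [-0.6285  0.732 ]
8 [267.2 216.9] world [ 0.5333 -0.0785] dock [-0.0425 -0.0639]
9 [272.6 222.1] world [ 0.5308 -0.1028] dock [-0.0412 -0.0883]
4 [403.  300.5] world [ 0.5862 -0.4807] dock [ 0.073  -0.4527]
```

The pack sits yawed about +0.055 rad in the grip (strips at side pixels (267,217) and (273,222)). I'll turn it back and measure again.

```bash
python3 -m crank '[[-0.0002,-0.001,0,0,0,-1.6],[0,0,0,0,0,-1.6],[0,0,0,0,0,0]]' >/dev/null; python3 -c "
from h import *
st();print(D(env.get_obs()['tcp_pos']))
brass(get_image('side'),.025,240,350,180,250)
"
```

```text
t 16.0 p [ 0.4369 -0.0822  0.0343] yang -102.18 tilt [ 0. -0.] F [-0.1 -0.  -1.8] op 0.0542 gf 84.6 q7 -1.16
[[-0.1371 -0.0827]]
9 [269.4 217.9] world [ 0.535  -0.0853] dock [-0.0397 -0.0704]
9 [274.5 223.2] world [ 0.5321 -0.1091] dock [-0.0389 -0.0943]
```

```bash
python3 -m crank '[[0.0098,-0.0021,0,0,0,-0.5],[0.0099,-0.0016,0,0,0,0],[0.0099,-0.0016,0,0,0,0],[0.0059,-0.001,0,0,0,0],[0.0059,-0.001,0,0,0,0],[0.0059,-0.001,0,0,0,0],[0,0,0,0,0,0]]'; python3 -c "
from h import *
st();print(D(env.get_obs()['tcp_pos']),env.get_obs()['ft_torque'])
brass(get_image('side'),.025,240,350,180,250)
"
```

```text
time_s: 16.63
tcp_pos: [0.4847, -0.0905, 0.0342]
tcp_rot: [3.123, -0.342, 0.001]
force: [0.9, 0.2, -1.1]
opening: 0.0541
grasp_force: 84.7
t 16.63 p [ 0.4847 -0.0905  0.0342] yang -102.49 tilt [ 0.001 -0.   ] F [ 0.9  0.2 -1.1] op 0.0541 gf 84.7 q7 -1.17
[[-0.0886 -0.0834]] [ 0.18167958 -0.05463202  0.1264274 ]
8 [284.7 211.7] world [ 0.583  -0.0943] dock [ 0.0091 -0.0716]
```

Entered without force. Continuing in.

```bash
python3 -m crank '[[0.0099,-0.0016,0,0,0,0],[0.0099,-0.0016,0,0,0,0],[0.0099,-0.0016,0,0,0,0],[0.0099,-0.0016,0,0,0,0],[0,0,0,0,0,0]]'; python3 -c "
from h import *
st();print(D(env.get_obs()['tcp_pos']),env.get_obs()['ft_torque'])
"
```

```text
time_s: 17.1
tcp_pos: [0.5254, -0.0971, 0.0344]
tcp_rot: [3.123, -0.342, 0.002]
force: [-0.2, 0.0, -0.8]
opening: 0.0546
grasp_force: 84.7
t 17.1 p [ 0.5254 -0.0971  0.0344] yang -102.49 tilt [ 0.001 -0.001] F [-0.2  0.  -0.8] op 0.0546 gf 84.7 q7 -1.19
[[-0.0473 -0.0835]] [ 0.129332   -0.00501145  0.07202357]
```

```bash
python3 -m crank '[[0.0099,-0.0016,0,0,0,0],[0.0079,-0.0012,0,0,0,0],[0.0039,-0.0006,0,0,0,0],[0.002,-0.0003,0,0,0,0],[0.002,-0.0003,0,0,0,0],[0,0,0,0,0,0]]'; python3 -c "
from h import *
st();print(D(env.get_obs()['tcp_pos']),env.get_obs()['ft_torque'])
"
```

```text
time_s: 17.6
tcp_pos: [0.549, -0.1008, 0.0342]
tcp_rot: [3.123, -0.342, -0.0]
force: [-0.1, 0.8, -1.7]
opening: 0.0544
grasp_force: 84.5
t 17.6 p [ 0.549  -0.1008  0.0342] yang -102.51 tilt [-0. -0.] F [-0.1  0.8 -1.7] op 0.0544 gf 84.5 q7 -1.2
[[-0.0235 -0.0835]] [-0.02295258  0.09491872  0.04331366]
```

```bash
python3 -m crank '[[0.001,-0.0002,0,0,0,0],[0.001,-0.0002,0,0,0,0],[0.001,-0.0002,0,0,0,0],[0,0,0,0,0,0]]'; python3 -c "
from h import *
st();print(D(env.get_obs()['tcp_pos']),env.get_obs()['ft_torque'])
"
```

```text
time_s: 17.93
tcp_pos: [0.5515, -0.1013, 0.0341]
tcp_rot: [-3.123, 0.342, 0.002]
force: [-3.2, 1.3, -1.7]
opening: 0.0541
grasp_force: 84.7
t 17.93 p [ 0.5515 -0.1013  0.0341] yang -102.51 tilt [-0.001  0.   ] F [-3.2  1.3 -1.7] op 0.0541 gf 84.7 q7 -1.2
[[-0.0209 -0.0835]] [0.17584381 0.63885435 0.08947533]
```

```bash
python3 -m crank '[[0.001,-0.0002,0,0,0,0],[0.001,-0.0002,0,0,0,0],[0.001,-0.0002,0,0,0,0],[0,0,0,0,0,0]]'; python3 -c "
from h import *
st();print(D(env.get_obs()['tcp_pos']),env.get_obs()['ft_torque'])
"
```

```text
time_s: 18.27
tcp_pos: [0.5516, -0.1014, 0.0331]
tcp_rot: [-3.122, 0.342, 0.011]
force: [-19.1, 2.2, 3.0]
opening: 0.0542
grasp_force: 85.7
t 18.27 p [ 0.5516 -0.1014  0.0331] yang -102.51 tilt [-0.007  0.002] F [-19.1   2.2   3. ] op 0.0542 gf 85.7 q7 -1.2
[[-0.0208 -0.0836]] [0.80958876 3.95730335 0.35417694]
```

```bash
python3 -m crank '[[-0.002,0.0003,-0.001,0,0,0],[0,0,0,0,0,0],[0,0,0,0,0,0],[0,0,0,0,0,0],[0,0,0.02,0,0,0],[0,0,0.04,0,0,0],[0,0,0.04,0,0,0],[0,0,0.03,0,0,0]]' 0.085;  python3 -m crank '[[-0.0066,0.0328,0,0,0,-0.5],[-0.0066,0.0328,0,0,0,-0.5],[-0.0066,0.0328,0,0,0,-0.5],[-0.0066,0.0328,0,0,0,-0.5],[-0.0066,0.0328,0,0,0,-0.5],[-0.0066,0.0328,0,0,0,-0.5],[-0.0066,0.0328,0,0,0,-0.5],[-0.0066,0.0328,0,0,0,-0.5]]'; python3 -m crank '[[-0.0066,0.0328,0,0,0,-0.5],[-0.0066,0.0328,0,0,0,0],[-0.0066,0.0328,0,0,0,0],[0,0,0,0,0,0]]'; python3 -c "
from h import *
st(.4791,.2594,.025,-107.2)
print('side');s=get_image('side');brass(s,.0185,170,350,145,250,th=20);print('slot0, z');brass(s,.0245,300,350,190,220,th=15)
print('top');brass(get_image('top'),.0185,150,400,140,240,th=20)
"
```

```text
time_s: 18.93
tcp_pos: [0.5533, -0.1022, 0.1662]
tcp_rot: [3.123, -0.343, 0.003]
force: [-0.1, 1.0, 0.1]
opening: 0.0849
grasp_force: 0.0
time_s: 19.6
tcp_pos: [0.4998, 0.1625, 0.1637]
tcp_rot: [-3.108, 0.452, -0.001]
force: [0.2, 1.3, 0.2]
opening: 0.0849
grasp_force: 0.0
time_s: 19.93
tcp_pos: [0.4786, 0.266, 0.1632]
tcp_rot: [-3.107, 0.452, 0.001]
force: [-1.4, 0.1, -0.5]
opening: 0.0851
grasp_force: 0.0
t 19.93 p [0.4786 0.266  0.1632] yang -106.57 tilt [-0.     0.002] F [-1.4  0.1 -0.5] op 0.0851 gf 0.0 q7 -2.1
delta [ 0.0005 -0.0066 -0.1382] turn -0.63
side
8 [304.7 203.4] world [ 0.6545 -0.1011] dock [ 0.0807 -0.0671]
slot0, z
12 [304.8 203.3] world [ 0.6497 -0.1054] dock [ 0.0767 -0.0722]
top
12 [299.3 153.1] world [ 0.6495 -0.1065] dock [ 0.0767 -0.0732]
14 [307.4 154.5] world [ 0.6453 -0.1296] dock [ 0.0761 -0.0967]
10 [177.1 179.8] world [0.5756 0.2435] dock [-0.0513  0.2608]
7 [185.5 181.2] world [0.5714 0.2195] dock [-0.0518  0.2364]
```

Slot 0 is filled and the left pack hasn't moved (strips at (177,180) and (185,181)). Descending on it.

```bash
python3 -m crank '[[0.0003,-0.0036,-0.04,0,0,-0.6],[0.0002,-0.003,-0.04,0,0,0],[0,0,-0.03,0,0,0],[0,0,-0.018,0,0,0],[0,0,-0.009,0,0,0],[0,0,0,0,0,0],[0,0,0,0,0,0]]'; python3 -c "
from h import *
st(.4791,.2594,.025,-107.2)"
```

```text
time_s: 20.62
tcp_pos: [0.4815, 0.2519, 0.027]
tcp_rot: [-3.104, 0.483, -0.001]
force: [-0.7, 0.2, 0.2]
opening: 0.0851
grasp_force: 0.0
t 20.62 p [0.4815 0.2519 0.027 ] yang -107.68 tilt [0.001 0.   ] F [-0.7  0.2  0.2] op 0.0851 gf 0.0 q7 -1.95
delta [-0.0024  0.0075 -0.002 ] turn 0.48
```

```bash
python3 -m crank '[[-0.0024,0.0075,-0.001,0,0,0.5],[0,0,0,0,0,0],[0,0,0,0,0,0]]' >/dev/null; python3 -c "
from h import *
st(.4791,.2594,.025,-107.2)"; python3 -m crank '[[0,0,0,0,0,0],[0,0,0,0,0,0],[0,0,0,0,0,0],[0,0,0,0,0,0],[0,0,0,0,0,0],[0,0,0,0,0,0]]' 0.04 80; python3 -c "
from h import *
st(.4791,.2594,.025,-107.2)
brass(get_image('side'),.0185,170,240,145,200,th=15)"
```

```text
t 20.87 p [0.4786 0.2611 0.0262] yang -107.03 tilt [0.001 0.001] F [ 0.4  0.2 -0.1] op 0.0846 gf 0.0 q7 -1.96
delta [ 0.0005 -0.0017 -0.0012] turn -0.17
time_s: 21.37
tcp_pos: [0.4785, 0.2603, 0.026]
tcp_rot: [-3.106, 0.467, 0.0]
force: [-4.1, -0.9, 17.2]
opening: 0.0543
grasp_force: 82.7
t 21.37 p [0.4785 0.2603 0.026 ] yang -107.1 tilt [0.    0.001] F [-4.1 -0.9 17.2] op 0.0543 gf 82.7 q7 -1.96
delta [ 0.0006 -0.0009 -0.001 ] turn -0.1
```

```bash
python3 -m crank '[[0,0,0.01,0,0,0],[0,0,0.03,0,0,0],[0,0,0.02,0,0,0],[-0.002,-0.02,0,0,0,1],[-0.002,-0.03,0,0,0,1],[-0.002,-0.03,0,0,0,1],[-0.002,-0.03,0,0,0,1],[-0.002,-0.03,0,0,0,1]]' >/dev/null; python3 -m crank '[[-0.002,-0.02,0,0,0,1],[-0.001,-0.013,0,0,0,1],[0,-0.005,0,0,0,1],[0,0,0,0,0,0],[0,0,0,0,0,0]]'; python3 -c "
from h import *
st(.4653,.0825,.0335,-99.05)
brass(get_image('side'),.085,190,350,130,250,th=15)"
```

```text
time_s: 22.5
tcp_pos: [0.4656, 0.0827, 0.0854]
tcp_rot: [-3.131, 0.25, -0.0]
force: [0.6, -0.1, -2.3]
opening: 0.0541
grasp_force: 85.6
t 22.5 p [0.4656 0.0827 0.0854] yang -99.12 tilt [0. 0.] F [ 0.6 -0.1 -2.3] op 0.0541 gf 85.6 q7 -1.59
delta [-0.0003 -0.0002 -0.0519] turn 0.07
9 [238.9 169.6] world [0.5579 0.072 ] dock [-0.0419  0.0886]
13 [243.1 174. ] world [0.5545 0.0488] dock [-0.0416  0.0652]
11 [304.6 203.4] world [ 0.5983 -0.1495] dock [ 0.0329 -0.1238]
```

```bash
python3 -m crank '[[0,0,-0.02,0,0,0],[0,0,-0.018,0,0,0],[0,0,-0.009,0,0,0],[0,0,-0.005,0,0,0],[0,0,0,0,0,0],[0,0,0,0,0,0]]' >/dev/null; python3 -c "
from h import *
st(.4653,.0825,.0335,-99.05);print(D(env.get_obs()['tcp_pos']))
brass(get_image('side'),.0255,190,350,130,250,th=15)"
```

```text
t 23.05 p [0.4656 0.0822 0.0336] yang -99.11 tilt [0. 0.] F [-0.6 -0.1 -2.2] op 0.0541 gf 85.5 q7 -1.51
delta [-0.0003  0.0003 -0.0001] turn 0.06
[[-0.1346  0.0842]]
12 [239.5 183.5] world [0.5645 0.0797] dock [-0.0365  0.0972]
12 [243.9 187.9] world [0.5615 0.0557] dock [-0.0357  0.0731]
12 [304.8 203.3] world [ 0.6489 -0.1062] dock [ 0.0761 -0.073 ]
```

Strips are centred at dock y = +0.085 m, in line with slot 2. Inserting.

```bash
python3 -m crank '[[0.0098,-0.0019,0,0,0,-0.5],[0.0099,-0.0016,0,0,0,0],[0.0099,-0.0016,0,0,0,0],[0.0059,-0.001,0,0,0,0],[0.0059,-0.001,0,0,0,0],[0.0059,-0.001,0,0,0,0],[0,0,0,0,0,0]]'; python3 -c "
from h import *
st();print(D(env.get_obs()['tcp_pos']),env.get_obs()['ft_torque'])
"
```

```text
time_s: 23.68
tcp_pos: [0.5138, 0.0739, 0.0333]
tcp_rot: [-3.13, 0.263, -0.001]
force: [2.3, 2.2, -2.9]
opening: 0.0542
grasp_force: 85.6
t 23.68 p [0.5138 0.0739 0.0333] yang -99.6 tilt [0.001 0.   ] F [ 2.3  2.2 -2.9] op 0.0542 gf 85.6 q7 -1.49
[[-0.0857  0.0836]] [ 0.73878284 -0.44350835  0.4137618 ]
```

```bash
python3 -m crank '[[0.0099,-0.0016,0,0,0,0],[0.0099,-0.0016,0,0,0,0],[0.0099,-0.0016,0,0,0,0],[0.0099,-0.0016,0,0,0,0],[0.0079,-0.0012,0,0,0,0],[0.0059,-0.001,0,0,0,0],[0,0,0,0,0,0]]'; python3 -c "
from h import *
st();print(D(env.get_obs()['tcp_pos']),env.get_obs()['ft_torque'])
"
```

```text
time_s: 24.27
tcp_pos: [0.5677, 0.0655, 0.0332]
tcp_rot: [-3.13, 0.263, -0.001]
force: [3.1, 5.6, -4.4]
opening: 0.0539
grasp_force: 85.4
t 24.27 p [0.5677 0.0655 0.0332] yang -99.6 tilt [0.001 0.   ] F [ 3.1  5.6 -4.4] op 0.0539 gf 85.4 q7 -1.48
[[-0.0312  0.0837]] [ 1.15719307 -0.75227629  0.30311579]
```

```bash
python3 -m crank '[[0.0041,-0.0001,0,0,0,0],[0.003,-0.0005,0,0,0,0],[0.002,-0.0003,0,0,0,0],[0.001,-0.0002,0,0,0,0],[0.001,-0.0002,0,0,0,0],[0.001,-0.0002,0,0,0,0],[0,0,0,0,0,0]]'; python3 -c "
from h import *
st();print(D(env.get_obs()['tcp_pos']),env.get_obs()['ft_torque'])
"
```

```text
time_s: 24.85
tcp_pos: [0.5773, 0.064, 0.0329]
tcp_rot: [-3.13, 0.263, 0.004]
force: [-7.1, 3.4, -0.7]
opening: 0.0537
grasp_force: 85.9
t 24.85 p [0.5773 0.064  0.0329] yang -99.6 tilt [-0.002  0.   ] F [-7.1  3.4 -0.7] op 0.0537 gf 85.9 q7 -1.48
[[-0.0215  0.0838]] [ 0.81661696  1.27672212 -0.07879913]
```

```bash
python3 -m crank '[[0.001,-0.0002,0,0,0,0],[0.001,-0.0002,0,0,0,0],[0.001,-0.0002,0,0,0,0],[0,0,0,0,0,0]]' >/dev/null; python3 -c "
from h import *
st();print(D(env.get_obs()['tcp_pos']))
"; python3 -m crank '[[-0.002,0.0003,-0.001,0,0,0],[0,0,0,0,0,0],[0,0,0,0,0,0],[0,0,0,0,0,0],[0,0,0.02,0,0,0],[0,0,0.04,0,0,0],[0,0,0.04,0,0,0],[0,0,0.03,0,0,0]]' 0.085; python3 -m crank '[[-0.03,0.02,0.01,0,0,0],[-0.04,0.04,0,0,0,0],[-0.04,0.04,0,0,0,0],[-0.04,0.04,0,0,0,0],[-0.04,0.04,0,0,0,0],[-0.01,0.04,0,0,0,0],[0,0,0,0,0,0]]'
python3 - <<'E'
from h import *
st();import pickle
s=get_image('side');t=get_image('top');pickle.dump((s,t),open('c2.pkl','wb'))
print('top');brass(t,.0245,150,460,120,240,th=20)
a=cv2.resize(t['color'][110:210,210:340],(520,400),interpolation=cv2.INTER_CUBIC)
b=cv2.resize(s['color'][140:240,240:340],(280,280));cv2.imwrite('pics/k.png',np.hstack([a,np.pad(b,((0,120),(0,0),(0,0)))]))
E
```

```text
t 25.18 p [0.5773 0.064  0.032 ] yang -99.58 tilt [-0.008  0.001] F [-24.3   6.5   5. ] op 0.0542 gf 86.6 q7 -1.48
[[-0.0214  0.0838]]
time_s: 25.85
tcp_pos: [0.5798, 0.0629, 0.1652]
tcp_rot: [-3.13, 0.265, -0.003]
force: [1.0, 1.1, 1.1]
opening: 0.0852
grasp_force: 0.0
time_s: 26.43
tcp_pos: [0.4186, 0.2484, 0.1726]
tcp_rot: [-3.129, 0.25, 0.0]
force: [0.2, 1.8, 0.1]
opening: 0.085
grasp_force: 0.0
t 26.43 p [0.4186 0.2484 0.1726] yang -99.14 tilt [-0.     0.003] F [0.2 1.8 0.1] op 0.085 gf 0.0 q7 -2.09
top
14 [241.1 144.5] world [0.6751 0.0598] dock [0.0758 0.095 ]
12 [249.1 145.8] world [0.6708 0.0371] dock [0.0751 0.0719]
12 [299.3 153. ] world [ 0.6483 -0.106 ] dock [ 0.0754 -0.0729]
14 [307.4 154.5] world [ 0.6439 -0.1289] dock [ 0.0747 -0.0962]
11 [421.9 171.5] world [ 0.5923 -0.4552] dock [ 0.0751 -0.4266]
10 [430.5 172.9] world [ 0.5879 -0.4798] dock [ 0.0746 -0.4516]
```

View pics/k.png

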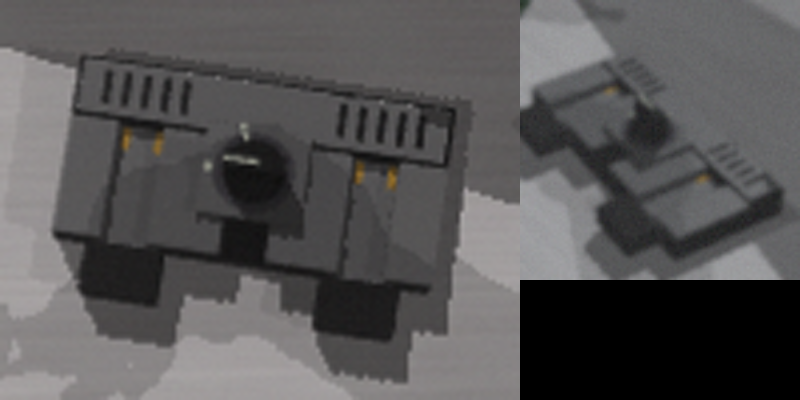

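Picture k shows both packs home (strips at (142,141) and (376,175)), the pointer at the dot (207,166), and the ring line at (244,131).

Run:
```python
from h import *
import pickle
s,t=pickle.load(open('c2.pkl','rb'))
for nm,c,b in(('top',t,(245,295,130,170)),('side',s,(260,310,155,200))):
    g=c['color'].astype(float).min(2);x0,x1,y0,y1=b;sub=g[y0:y1,x0:x1]
    big=cv2.resize(sub,None,fx=4,fy=4,interpolation=cv2.INTER_CUBIC);m=(big>125).astype(np.uint8)
    n,l,stt,_=cv2.connectedComponentsWithStats(m)
    for i in range(1,n):
        if stt[i][4]<12: continue
        yy,xx=np.nonzero(l==i);w=big[yy,xx]-100;px=np.array([(xx*w).sum(),(yy*w).sum()])/w.sum();px=(px+.5)/4-.5+[x0,y0]
        for z in(.040,.073):
            v=D(at(c,[px],z))[0]-[.061,0];print(nm,stt[i][4],px.round(1),z,v.round(4),'r',np.hypot(*v).round(4),'val',(np.pi/2-np.arctan2(v[1],v[0])).round(3))
```

```text
top 12 [261.5 151. ] 0.04 [0.0008 0.0339] r 0.0339 val 0.024
top 12 [261.5 151. ] 0.073 [-0.0068  0.0325] r 0.0332 val -0.206
side 1546 [264.8 158.4] 0.04 [0.0218 0.1468] r 0.1484 val 0.147
side 1546 [264.8 158.4] 0.073 [-0.0026  0.1091] r 0.1091 val -0.024
```

Run:
```python
from h import *
import pickle
s,t=pickle.load(open('c2.pkl','rb'));c0=pickle.load(open('c0.pkl','rb'))
for nm,c,b in(('top',t,(258,283,138,156)),('top0',c0['top'],(258,283,138,156)),('side0',c0['side'],(270,310,165,190))):
    g=c['color'].astype(np.float32).min(2);x0,x1,y0,y1=b;g=g-cv2.medianBlur(g.astype(np.uint8),9);sub=g[y0:y1,x0:x1]
    big=cv2.resize(sub,None,fx=4,fy=4,interpolation=cv2.INTER_CUBIC);m=(big>25).astype(np.uint8)
    n,l,stt,_=cv2.connectedComponentsWithStats(m)
    for i in range(1,n):
        if stt[i][4]<12: continue
        yy,xx=np.nonzero(l==i);w=big[yy,xx];px=np.array([(xx*w).sum(),(yy*w).sum()])/w.sum();px=(px+.5)/4-.5+[x0,y0]
        for z in(.040,.073):
            v=D(at(c,[px],z))[0]-[.061,0];print(nm,stt[i][4],px.round(1),z,v.round(4),'r',np.hypot(*v).round(4),'val',(np.pi/2-np.arctan2(v[1],v[0])).round(3))
```

```text
top 34 [270.4 141.1] 0.04 [0.0328 0.0134] r 0.0354 val 1.183
top 34 [270.4 141.1] 0.073 [0.0242 0.0127] r 0.0273 val 1.088
top 50 [271.  143.5] 0.04 [0.026  0.0107] r 0.0281 val 1.18
top 50 [271.  143.5] 0.073 [0.0176 0.0101] r 0.0203 val 1.05
top 260 [270.4 149.5] 0.04 [0.0087 0.0098] r 0.0131 val 0.726
top 260 [270.4 149.5] 0.073 [0.0008 0.0093] r 0.0093 val 0.086
top 73 [261.4 151. ] 0.04 [0.0007 0.034 ] r 0.034 val 0.021
top 73 [261.4 151. ] 0.073 [-0.0069  0.0327] r 0.0334 val -0.208
top0 75 [270.7 142.5] 0.04 [0.0289 0.012 ] r 0.0313 val 1.177
top0 75 [270.7 142.5] 0.073 [0.0204 0.0113] r 0.0233 val 1.065
top0 252 [273.7 147.7] 0.04 [0.0154 0.0015] r 0.0155 val 1.474
top0 252 [273.7 147.7] 0.073 [0.0073 0.0012] r 0.0074 val 1.408
top0 81 [261.4 151. ] 0.04 [0.0008 0.034 ] r 0.034 val 0.024
top0 81 [261.4 151. ] 0.073 [-0.0068  0.0327] r 0.0334 val -0.205
side0 66 [286.8 177.3] 0.04 [0.0271 0.0344] r 0.0438 val 0.667
side0 66 [286.8 177.3] 0.073 [0.0025 0.0013] r 0.0028 val 1.091
```

```bash
python3 -m crank '[[0.0175,-0.0215,0,0,0,6.9],[0.0175,-0.0215,0,0,0,6.9],[0.0175,-0.0215,0,0,0,6.9],[0.0175,-0.0215,0,0,0,6.9],[0.0175,-0.0215,0,0,0,6.9],[0.0175,-0.0215,0,0,0,6.9],[0.0175,-0.0215,0,0,0,6.9]]' 0.05 20 >/dev/null; python3 -m crank '[[0.0175,-0.0215,0,0,0,6.9],[0.0175,-0.0215,0,0,0,6.9],[0.0175,-0.0215,0,0,0,6.9],[0.0175,-0.0215,0,0,0,6.9],[0.0175,-0.0215,0,0,0,6.9],[0.0175,-0.0215,0,0,0,6.9],[0,0,0,0,0,0],[0,0,0,0,0,0]]'; python3 -c "
from h import *
st(.6462,-.0311,.069,-9.05)"
```

```text
time_s: 27.78
tcp_pos: [0.6491, -0.0418, 0.172]
tcp_rot: [2.409, 2.015, -0.001]
force: [-1.0, 1.1, -0.3]
opening: 0.0503
grasp_force: 0.0
t 27.78 p [ 0.6491 -0.0418  0.172 ] yang -10.17 tilt [-0.    -0.001] F [-1.   1.1 -0.3] op 0.0503 gf 0.0 q7 0.0
delta [-0.0029  0.0107 -0.103 ] turn 1.12
```

```bash
python3 -m crank '[[-0.0029,0.0107,-0.035,0,0,1.1],[0,0,-0.03,0,0,0],[0,0,0,0,0,0],[0,0,0,0,0,0]]' >/dev/null; python3 -c "
from h import *
st(.6462,-.0311,.069,-9.05)"
```

```text
t 28.12 p [ 0.6451 -0.0276  0.1068] yang -8.88 tilt [-0.003 -0.001] F [ 0.3 -0.2  1.8] op 0.0503 gf 0.0 q7 0.02
delta [ 0.0011 -0.0035 -0.0378] turn -0.17
```

```bash
python3 -m crank '[[0.0011,-0.0035,-0.018,0,0,0],[0,0,-0.014,0,0,0],[0,0,-0.006,0,0,0],[0,0,0,0,0,0],[0,0,0,0,0,0]]' 0.035 >/dev/null; python3 -c "
from h import *
st(.6462,-.0311,.069,-9.05)"; python3 -m crank '[[0,0,0,0,0,0],[0,0,0,0,0,0],[0,0,0,0,0,0],[0,0,0,0,0,0],[0,0,0,0,0,0]]' 0 20; python3 -c "
from h import *
st(.6462,-.0311,.069,-76.4);print(env.get_obs()['ft_torque'])"
```

```text
t 28.53 p [ 0.6472 -0.0309  0.0699] yang -8.82 tilt [ 0. -0.] F [ 0.7 -1.   0.6] op 0.0348 gf 0.0 q7 0.04
delta [-0.001  -0.0002 -0.0009] turn -0.23
time_s: 28.95
tcp_pos: [0.6468, -0.0307, 0.0703]
tcp_rot: [-2.385, -2.044, -0.0]
force: [-7.8, -0.1, 10.0]
opening: 0.0133
grasp_force: 22.9
t 28.95 p [ 0.6468 -0.0307  0.0703] yang -8.82 tilt [-0.  0.] F [-7.8 -0.1 10. ] op 0.0133 gf 22.9 q7 0.04
delta [-0.0006 -0.0004 -0.0013] turn -67.58
[ 0.24467148  1.59544749 -0.0616007 ]
```

Step 2 has had time to register. Turning the dial 67.4° clockwise.

```bash
python3 -m crank '[[0,0,0,0,0,-6.8],[0,0,0,0,0,-6.8],[0,0,0,0,0,-6.8],[0,0,0,0,0,-6.8],[0,0,0,0,0,-6.8],[0,0,0,0,0,-6.8],[0,0,0,0,0,-6.8],[0,0,0,0,0,-6.8]]' >/dev/null; python3 -m crank '[[0,0,0,0,0,-6.8],[0,0,0,0,0,-6.2],[0,0,0,0,0,0],[0,0,0,0,0,0]]'; python3 -c "
from h import *
st(.6462,-.0311,.069,-76.4);print(env.get_obs()['ft_torque'])"
```

```text
time_s: 29.95
tcp_pos: [0.6467, -0.0307, 0.0703]
tcp_rot: [-3.118, -0.376, 0.001]
force: [-9.5, 1.7, 12.6]
opening: 0.0132
grasp_force: 23.2
t 29.95 p [ 0.6467 -0.0307  0.0703] yang -76.25 tilt [-0.001  0.   ] F [-9.5  1.7 12.6] op 0.0132 gf 23.2 q7 -0.94
delta [-0.0005 -0.0004 -0.0013] turn -0.15
[ 0.08201126  1.90925453 -0.06127165]
```

Release, go up and back, then look.

```bash
python3 -m crank '[[0,0,0,0,0,0],[0,0,0,0,0,0],[0,0,0,0,0,0],[0,0,0.02,0,0,0],[0,0,0.04,0,0,0],[0,0,0.04,0,0,0],[0,0,0.03,0,0,0]]' 0.04 >/dev/null; python3 -m crank '[[-0.04,0.025,0,0,0,0],[-0.04,0.035,0,0,0,0],[-0.04,0.04,0,0,0,0],[-0.04,0.04,0,0,0,0],[-0.04,0.04,0,0,0,0],[-0.02,0.04,0,0,0,0],[0,0.04,0,0,0,0],[0,0,0,0,0,0]]'
python3 - <<'E'
from h import *
st()
s=get_image('side');t=get_image('top')
brass(t,.0245,150,460,120,240,th=20)
c=t;b=(258,283,138,156)
g=c['color'].astype(np.float32).min(2);x0,x1,y0,y1=b;g=g-cv2.medianBlur(g.astype(np.uint8),9);sub=g[y0:y1,x0:x1]
big=cv2.resize(sub,None,fx=4,fy=4,interpolation=cv2.INTER_CUBIC);n,l,stt,_=cv2.connectedComponentsWithStats((big>25).astype(np.uint8))
for i in range(1,n):
    if stt[i][4]<12: continue
    yy,xx=np.nonzero(l==i);w=big[yy,xx];px=np.array([(xx*w).sum(),(yy*w).sum()])/w.sum();px=(px+.5)/4-.5+[x0,y0]
    v=D(at(c,[px],.04))[0]-[.061,0];print(stt[i][4],px.round(1),v,np.pi/2-np.arctan2(v[1],v[0]))
a=cv2.resize(t['color'][125:175,240:305],(520,400),interpolation=cv2.INTER_CUBIC)
b=cv2.resize(t['color'][110:250,200:480],(280,140));d=cv2.resize(s['color'][140:345,235:440],(280,260));cv2.imwrite('pics/l.png',np.hstack([a,np.vstack([b,d])]))
E
```

```text
time_s: 31.2
tcp_pos: [0.4718, 0.1921, 0.1996]
tcp_rot: [-3.114, -0.391, -0.001]
force: [0.4, 1.3, -0.2]
opening: 0.0399
grasp_force: 0.0
t 31.2 p [0.4718 0.1921 0.1996] yang -75.71 tilt [0.    0.003] F [ 0.4  1.3 -0.2] op 0.0399 gf 0.0 q7 -1.52
14 [241.1 144.4] world [0.6751 0.0598] dock [0.0758 0.095 ]
14 [249.1 145.6] world [0.6715 0.037 ] dock [0.0758 0.0719]
12 [299.3 153.2] world [ 0.648  -0.1058] dock [ 0.0751 -0.0728]
10 [307.5 154.2] world [ 0.6447 -0.1292] dock [ 0.0755 -0.0964]
13 [421.9 171.4] world [ 0.5926 -0.4553] dock [ 0.0753 -0.4266]
10 [430.5 172.9] world [ 0.5879 -0.4798] dock [ 0.0746 -0.4516]
32 [270.4 141.1] [0.0328 0.0133] 1.1855680540314273
253 [272.7 147.6] [0.0152 0.0042] 1.3012072488739705
78 [261.5 151. ] [0.0008 0.034 ] 0.023525070985216834
```

View pics/l.png

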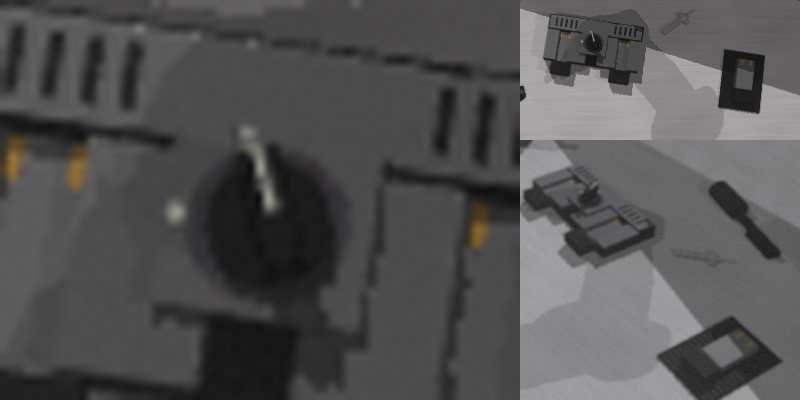

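```bash
python3 -c "
from h import *
t=get_image('top')
w=D(at(t,np.array([(270,210),(261,165)])/8+[240,125]-.45,.073));v=w[1]-w[0];print(w,np.pi/2-np.arctan2(v[1],v[0]))
w=D(at(t,np.array([(247,130)])/8+[240,125]-.45,.04))-[.061,0];print(w,np.pi/2-np.arctan2(w[0][1],w[0][0]))
st();print(env.job_done())"
```

```text
[[0.0595 0.0009]
 [0.0745 0.0062]] 1.2311550373201143
[[0.0336 0.0134]] 1.1913166433669602
t 31.35 p [0.4734 0.1844 0.1994] yang -76.17 tilt [0. 0.] F [ 0.2 -0.6 -1. ] op 0.0401 gf 0.0 q7 -1.52
the job is handed in; nothing more can be done
None
```

The job is handed in but no verdict came back. By my last measurements the charged pack lies on the mat, both empty packs are home (slots at dock y = -84 and +84 mm), and the dial pointer is within about 0.05 rad of the white line (limit 0.13).

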